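# Demagnetise the steel engine parts

## Robot

A 6-joint arm with a two-finger parallel gripper is mounted at the origin on the work surface. World frame = base frame: x ahead of the robot, y to its left, z up, the work surface at z = 0. Lengths are in mm, angles in rad, forces in N, time in s.
With the tool pointing down it reaches from about 275 to 750 mm from the base axis. Payload 10.2 kg.
Tool frame: the origin (TCP) lies between the finger pads; the fingertips stand 17 mm ahead of it and the grasp point (between the pads) lies 2 mm behind it; y points along the fingers, x is the direction in which the jaws open and shut, and the axes are right-handed (so a half turn about y gives the same grasp; the last joint's range is limited). The gripper opens to 85 mm and grips with 20 to 120 N. Pads are 22 mm wide; open, the fingers measure 114 mm over their backs; the gripper's body (76 mm by 85 mm) begins 54 mm behind the grasp point. The pads swing forward as they close: fully open they stand 13 mm farther back than shut.
Start: joints at [0.977, 0.313, 1.498, -0, 1.331, -0.223], TCP at [190.253, 489.321, 248.294] pointing down, gripper open.
Joint ranges: [-2.94, 2.94], [-0.97, 2.17], [0.19, 2.56], [-1.23, 4.37], [0.02, 3.11], [-2.88, 2.88]. Speed limits (rad/s): [2.39, 2.39, 3.01, 3.14, 3.14, 3.14].

## Interface

Orientations are given as a unit quaternion [w, x, y, z].
In Python, from rig import ctrl gives the robot as it stands.
- The arm moves only by the tool jog_arm, never from a script. Its argument "targets" is a list of rows, each an object with "offset": the shift along the tool's x, y, z in m, a list of three; "yaw": the turn about the tool's y in rad. In form: [{"offset": [dx, dy, dz], "yaw": yaw}, ...]. A call has 1 to 12 rows; each row is the pose to reach, as a shift and turn from the pose measured when the call began, along the tool's axes at that moment; what a row does not reach only later rows make up. A row lasts 1/12 s, in which the tool goes at most 41.7 mm and 7.16 degrees, less where a joint would pass 70% of its speed; a pose out of reach is approached as far as the arm can. A call with a gripper value outside its range is refused whole. "fingers" is the finger opening in m, from 0 to 0.0854, set as the call begins (left out, the last holds). The fingers move at their own pace and stop on an object; "grip_force" is the grip in N (left out, the last holds). Time passes only in rows, so rows that repeat a pose let the fingers close. It gives the time, the measured TCP pose, the force and the opening at its end, in the units of the state.
- ctrl.sense(): the state, without advancing time (a new reading comes with each control period).
- ctrl.capture(name): name is "scene" or "top"; returns a dict with "img" (384x512x3 uint8, red, green, blue), "intrinsics" (3x3 intrinsics, pixels), "k1" (the pictures are not rectified: a ray, as slopes to the right and down, at radius r is drawn at 1 + k1 r^2 times it, then the intrinsics apply), "T" (4x4, takes a point from camera to world coordinates). Camera axes: x right, y up, looking along -z (the intrinsics and any distortion apply to the point x, -y, -z); pixel columns grow to the right and rows downward; lengths in mm; the calibration is good to about 2 mm. A picture is of the moment at which its call begins. There is no depth.
- ctrl.finish_job(): hands the job in, once; it reports no verdict.
Trained networks look in the newest picture that a camera, given by its name, has taken for a name from the list of things; names that differ only in an ending like _2 or _b are one class to them, and where a whole thing is asked for, a point or a joint stands for the part that bears it (a point fixed in the world has none). Each returns a list of dicts, best first, with "score" (0 to 1); they miss things now and then, are a little off and sometimes report something else, mostly with a low value. They report only what shows in the picture. A call takes as long as a camera call. They do not tell look-alikes from the thing itself.
- ctrl.boxes_of(camera, target): "box" ([left, top, right, bottom] in pixels, round what is visible of it).
- ctrl.regions_of(camera, target): "region" (384x512 bool, what is visible of it) and "box" ([left, top, right, bottom] in pixels, round what is visible of it).
The state is a dict: "time_s": time; "joints": joint angles; "dq": joint speeds; "tau": joint torques, N m; "eef_pos": TCP position; "ee_rot": TCP orientation; "force": force on the tool from outside, world axes, zero at the start; "wrist_torque": the same for the moment, N m; "grip_width": opening from 0.0 (shut) to 1.0 (fully open).
Only numpy, scipy, OpenCV 4.12 (cv2) and the standard library are available. Lean on these libraries where they do the work, as an engineer would, in place of code of your own. Each camera call takes 0.05 s, during which the arm holds its last target.

## Task

Lay every connecting rod and bearing cap from the bench flat on the floor of the blue demagnetising chest, side by side with none on top of another, and then shut the lid fully. Only with the lid shut, slide the fader on the grey control box up to the orange marker, keep it there for two seconds, and then slide it fully back down to zero so that the field dies away, leaving the lid shut. Leave the two aluminium pistons and the red oil bottle where they are.

Things in the scene. Friction and masses are not known exactly. Their poses are not given: they have to be found in the camera images.
- chest: blue open-topped steel chest fixed to the bench, 212 x 272 mm outside (x, y), rim 90 mm above the bench. Origin under its centre at bench height. Inside 200 x 260 mm, walls 6 mm, inner floor 30 mm above the bench (60 mm below the rim). Its lid is hinged on the +x rim; open it stands up behind the chest
- lid (a joint): angle of the lid: 0 shut, 1.57 upright, up to 1.9 leaning back. Stiff hinge: the lid stays where it is left and takes about 5 N at its free edge to swing shut
- lid_hinge (a point): middle of the hinge line, on the chest's +x rim at 90.5 mm above the bench; the lid is 8 mm thick, 272 mm wide and reaches 212 mm from here. This frame turns with the lid: its -x axis runs along the lid to the free edge, z is the lid's outer face normal
- lid_handle (a point): middle of the lid's steel bar handle: 90 mm long along the lid's y, 35 mm off the outer face, 30 mm from the free edge; frame turns with the lid
- console: grey control box fixed to the bench, 110 x 200 x 50 mm (x, y, z), origin under its centre; the fader's aluminium track, 40 mm wide and 170 mm long, lies along its y axis in the middle of its top; white graduations beside it
- fader (a joint): position of the fader along its track: 0 is zero field (at the console's -y end), 0.12 m full field; it grows along the console's +y. Friction about 1.5 N, stays where left
- fader_top (a point): middle of the top of the black fader grip, 105 mm above the bench; the grip is 28 mm (x) by 20 mm (y, the sliding direction) and stands 40 mm above its track, white line across the top. Axes as the console's
- marker: orange pointer fixed on the console's top beside the track on its +x side, tip towards the track, 10 mm high; axes as the console's; origin at its base. The fader is at the marker when the two are level along the console's y axis
- rod_a: bright steel connecting rod lying flat: 101 mm long, 16 mm thick; shank 14 mm wide and high; ring-shaped big end 40 mm, small end 26 mm across. Origin in the shank at the place to grip, at half thickness (8 mm above its support). x along the rod: small end from +17.5 to +43.5 mm, big end from -17.5 to -57.5 mm; z up. May be absent
- rod_b: bright steel connecting rod lying flat: 101 mm long, 16 mm thick; shank 14 mm wide and high; ring-shaped big end 40 mm, small end 26 mm across. Origin in the shank at the place to grip, at half thickness (8 mm above its support). x along the rod: small end from +17.5 to +43.5 mm, big end from -17.5 to -57.5 mm; z up. May be absent
- rod_c: bright steel connecting rod lying flat: 101 mm long, 16 mm thick; shank 14 mm wide and high; ring-shaped big end 40 mm, small end 26 mm across. Origin in the shank at the place to grip, at half thickness (8 mm above its support). x along the rod: small end from +17.5 to +43.5 mm, big end from -17.5 to -57.5 mm; z up. May be absent
- cap_a: bearing cap of dark steel, a small bridge-shaped block: 70 mm long (x), 22 mm wide (y, grip across this), 30 mm high, standing on its two feet. Origin at its middle, 15 mm above what it stands on. Some may be absent
- cap_b: bearing cap of dark steel, a small bridge-shaped block: 70 mm long (x), 22 mm wide (y, grip across this), 30 mm high, standing on its two feet. Origin at its middle, 15 mm above what it stands on. Some may be absent
- piston_a: bystander: aluminium piston, 56 mm across, 52 mm high, standing; origin under its centre. Leave alone
- piston_b: bystander: aluminium piston, 56 mm across, 52 mm high, standing; origin under its centre. Leave alone
- oil_bottle: bystander: red plastic bottle 44 mm across, 110 mm high, standing; origin under its centre. Leave alone
Not all that is in view belongs to the job. Leave any brown or purple look-alike of the cap_b alone.

How it is judged:
By the outcome, as a careful person would: the job done as asked, in the order asked, and still so for the second after the job is handed in, with the robot touching nothing.
Of rod_a, rod_b, rod_c, cap_a, cap_b only 3 to 5 are there at a start; the rules pass over those that are not, and their reading is None.
At some moment in a run one of rod_a, rod_b, rod_c, cap_a, cap_b may be knocked a few centimetres aside while the robot is not near it.
Once in a run the grip may slacken for a moment while it holds something.
It also fails if it takes over 210 s, if anything falls off the work surface, if the arm or the gripper's body presses on something with over 40 N, if the wrist force passes 120 N, or if a joint passes its speed limit or range.

## Working session

There is one attempt and no reset: what is moved stays moved. The work goes in short steps, Python scripts to look and compute and a tool call to move; the robot and the scene stay as the last step left them, time stands still between calls to the robot, and variables do not carry over. Pictures are saved under pics/ and viewed, and the job is handed in when it is done.

Besides the shell and the picture viewer there is one more tool, called after "Call:" by a JSON object that holds its "method" and its "body", one argument or row to a line. jog_arm: Moves the arm, as the interface text tells. Its arguments: {"type":"object","properties":{"targets":{"type":"array"},"fingers":{"type":"number"},"grip_force":{"type":"number"}},"required":["targets"]}

```bash
ls; mkdir -p pics; python3 - <<'E'
from rig import ctrl
import cv2
print(ctrl.sense())
for n in("scene","top"):
    c=ctrl.capture(n); cv2.imwrite(f"pics/{n}0.png",cv2.cvtColor(c["img"],cv2.COLOR_RGB2BGR)); print(n,c["intrinsics"],c["k1"],c["T"])
E
```

```text
pics
{'time_s': 0.0, 'joints': array([ 9.76580312e-01,  3.13462371e-01,  1.49842385e+00,  2.51294516e-05,
        1.33098258e+00, -2.23389496e-01]), 'dq': array([-1.90019795e-03, -1.07982558e-03,  2.18759923e-03,  2.05672868e-03,
        6.51891817e-05,  1.96367413e-03]), 'tau': array([-7.91592229e-04, -4.12258708e+01, -2.59747231e+01, -3.15455245e-04,
        4.00061865e-03,  5.62758757e-06]), 'eef_pos': array([190.12415228, 489.12348763, 247.73370779]), 'ee_rot': array([-0.58344961,  0.58376542,  0.39882914, -0.39967463]), 'force': array([-0.77756462, -0.00488779,  0.20538419]), 'wrist_torque': array([-0.00034924, -0.00261511,  0.02216402]), 'grip_width': 0.9990919513874462}
scene [[469.78488314   0.         242.79513305]
 [  0.         469.78488314 193.80081172]
 [  0.           0.           1.        ]] -0.007905720234232092 [[-6.88912523e-01 -5.12677355e-01  5.12407520e-01  1.17765269e+03]
 [ 7.24843365e-01 -4.88508085e-01  4.85759145e-01  4.73225416e+02]
 [ 1.27750309e-03  7.06060749e-01  7.08150116e-01  8.80819148e+02]
 [ 0.00000000e+00  0.00000000e+00  0.00000000e+00  1.00000000e+00]]
top [[361.14298467   0.         255.46384468]
 [  0.         361.14298467 187.60211049]
 [  0.           0.           1.        ]] -0.024947192604570102 [[ 2.26934264e-02  9.86988788e-01 -1.59179586e-01  4.22882545e+02]
 [-9.99462863e-01  2.61630937e-02  1.97352143e-02 -5.24055836e+01]
 [ 2.36430657e-02  1.58646225e-01  9.87052370e-01  1.18013931e+03]
 [ 0.00000000e+00  0.00000000e+00  0.00000000e+00  1.00000000e+00]]
```

View pics/scene0.png

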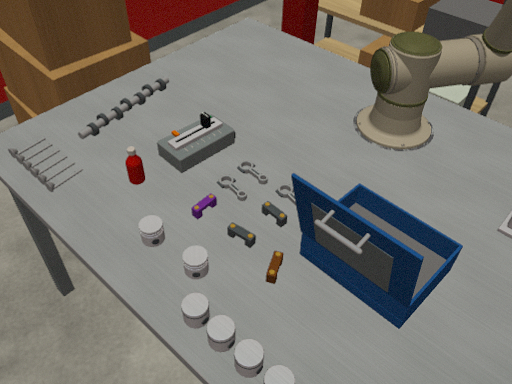

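View pics/top0.png

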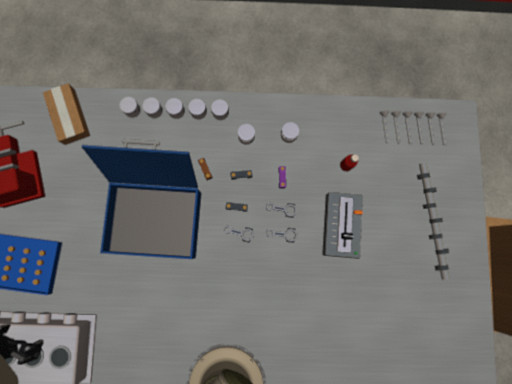

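```bash
cat > h.py <<'E'
from rig import ctrl
import numpy as np, cv2
from scipy.spatial.transform import Rotation as R
def cap(n,save=None):
    c=ctrl.capture(n)
    if save: cv2.imwrite(f"pics/{save}.png",cv2.cvtColor(c["img"],cv2.COLOR_RGB2BGR))
    return c
def unproj(c,px,z):
    px=np.atleast_2d(np.asarray(px,float)); K=c["intrinsics"]
    d=(px-[K[0,2],K[1,2]])/[K[0,0],K[1,1]]
    u=d.copy()
    for _ in range(10): u=d/(1+c["k1"]*(u**2).sum(1,keepdims=True))
    ray=np.c_[u[:,0],-u[:,1],-np.ones(len(u))]@c["T"][:3,:3].T
    o=c["T"][:3,3]; t=(z-o[2])/ray[:,2]
    return o+ray*t[:,None]
def proj(c,P):
    P=np.atleast_2d(np.asarray(P,float)); T=c["T"]; K=c["intrinsics"]
    q=(P-T[:3,3])@T[:3,:3]; u=np.c_[q[:,0]/-q[:,2],-q[:,1]/-q[:,2]]
    u=u*(1+c["k1"]*(u**2).sum(1,keepdims=True))
    return u*[K[0,0],K[1,1]]+[K[0,2],K[1,2]]
def rot(s): q=s["ee_rot"]; return R.from_quat([q[1],q[2],q[3],q[0]])
def crop(c,box,f,name):
    x0,y0,x1,y1=box; im=c["img"][y0:y1,x0:x1]
    cv2.imwrite(f"pics/{name}.png",cv2.cvtColor(cv2.resize(im,None,fx=f,fy=f,interpolation=cv2.INTER_CUBIC),cv2.COLOR_RGB2BGR))
def go(x,y,z,axis=None):
    """offset (tool axes, m) and yaw to reach TCP world mm with jaw axis along world angle 'axis' (mod pi)"""
    s=ctrl.sense(); r=rot(s); M=r.as_matrix()
    off=M.T@(np.array([x,y,z])-s["eef_pos"])/1000
    ja=np.arctan2(M[1,0],M[0,0])
    print("TCP",s["eef_pos"].round(1),"jaw ang",round(ja,3),"approach",M[:,1].round(3),"grip",round(s["grip_width"],3),"F",s["force"].round(1),"t",round(s["time_s"],2),"j",s["joints"].round(2))
    print("offset",off.round(4))
    if axis is not None:
        for k in(-2,-1,0,1,2):
            d=axis-ja+k*np.pi
            if abs(d)<3.3: print("world turn",round(d,3),"-> yaw about tool y",round(-d,3),"needs rows",int(np.ceil(abs(d)/np.radians(7.16))))
    print("min rows",int(np.ceil(np.linalg.norm(off)/.0417)))
E
python3 - <<'E'
from h import *
s=ctrl.sense(); print(rot(s).as_matrix().round(3))
for n in("scene","top"):
    c=cap(n)
    for t in("rod_a","cap_a","chest","lid","console","fader","fader_top","marker","lid_handle","piston_a","oil_bottle"):
        for d in ctrl.regions_of(n,t):
            m=d["region"]; ys,xs=np.nonzero(m)
            px=np.c_[xs,ys]; z={"rod_a":12,"cap_a":30}.get(t)
            ex=""
            if z:
                P=unproj(c,px,z)[:,:2]; mu=P.mean(0); w,V=np.linalg.eigh(np.cov((P-mu).T))
                v=V[:,1]; a=(P-mu)@v
                ex=(mu.round(1),"ang",round(np.arctan2(v[1],v[0]),3),"len",a.min().round(),a.max().round(),"skew",round((a**3).mean()/a.std()**3,2))
            print(n,t,round(d["score"],2),np.round(d["box"]),m.sum(),ex)
E
```

```text
[[ 0.362 -0.001 -0.932]
 [ 0.932 -0.001  0.362]
 [-0.001 -1.     0.   ]]
scene rod_a 0.82 [238. 160. 267. 183.] 325 (array([ 467. , -166.5]), 'ang', np.float64(1.439), 'len', np.float64(-48.0), np.float64(60.0), 'skew', np.float64(0.31))
scene rod_a 0.59 [275. 182. 298. 202.] 219 (array([466.3, -45.8]), 'ang', np.float64(1.158), 'len', np.float64(-32.0), np.float64(41.0), 'skew', np.float64(0.28))
scene rod_a 0.58 [217. 172. 250. 202.] 378 (array([ 547.7, -163.5]), 'ang', np.float64(1.377), 'len', np.float64(-51.0), np.float64(61.0), 'skew', np.float64(0.26))
scene cap_a 0.86 [224. 225. 252. 245.] 315 (array([661.4, -21.9]), 'ang', np.float64(1.584), 'len', np.float64(-39.0), np.float64(40.0), 'skew', np.float64(0.09))
scene cap_a 0.84 [267. 251. 285. 283.] 346 (array([679.6,  95.5]), 'ang', np.float64(-2.66), 'len', np.float64(-44.0), np.float64(45.0), 'skew', np.float64(0.02))
scene cap_a 0.72 [261. 202. 287. 223.] 309 (array([555.8,  -9.2]), 'ang', np.float64(1.411), 'len', np.float64(-42.0), np.float64(41.0), 'skew', np.float64(0.05))
scene cap_a 0.6 [192. 196. 217. 218.] 307 (ar
[... 1577 characters left out ...]
71. 251. 182.] 143 (array([650.6, -25.8]), 'ang', np.float64(1.679), 'len', np.float64(-34.0), np.float64(31.0), 'skew', np.float64(-0.08))
top cap_a 0.44 [278. 166. 288. 190.] 129 (array([ 650. , -160.4]), 'ang', np.float64(-3.096), 'len', np.float64(-29.0), np.float64(34.0), 'skew', np.float64(0.19))
top chest 0.86 [ 84. 137. 203. 258.] 10518 
top lid 0.58 [ 83. 137. 199. 186.] 3806 
top fader 0.6 [ 83. 136. 199. 187.] 3734 
top fader 0.26 [240. 126. 256. 145.] 231 
top fader_top 0.53 [344. 231. 351. 242.] 67 
top lid_handle 0.88 [ 79. 138. 195. 188.] 3734 
top piston_a 0.87 [284. 123. 299. 141.] 256 
top piston_a 0.82 [236. 125. 256. 146.] 284 
top oil_bottle 0.6 [340. 154. 360. 172.] 234
```

```bash
python3 - <<'E'
from h import *
c=cap("top"); crop(c,(185,150,385,270),4,"ctop"); crop(c,(75,120,215,270),4,"cchest")
c=cap("scene"); crop(c,(180,150,320,290),4,"cscene"); crop(c,(280,160,470,320),4,"cchest2")
E
```

```text
(no output)
```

View pics/ctop.png

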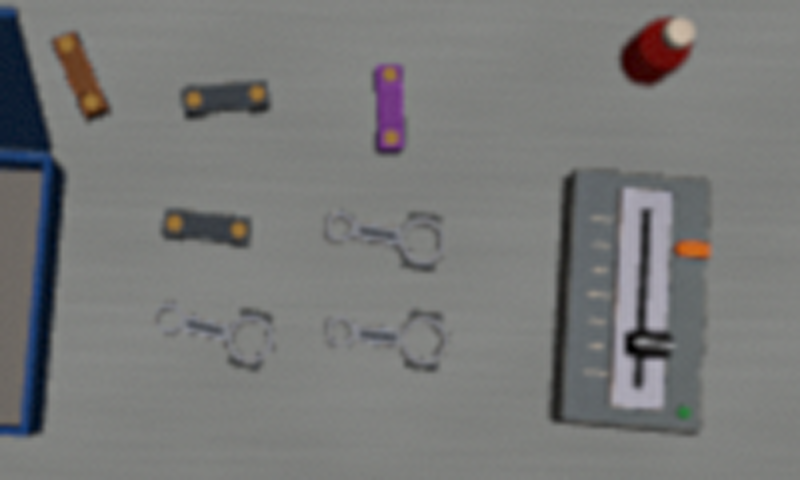

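View pics/cchest.png

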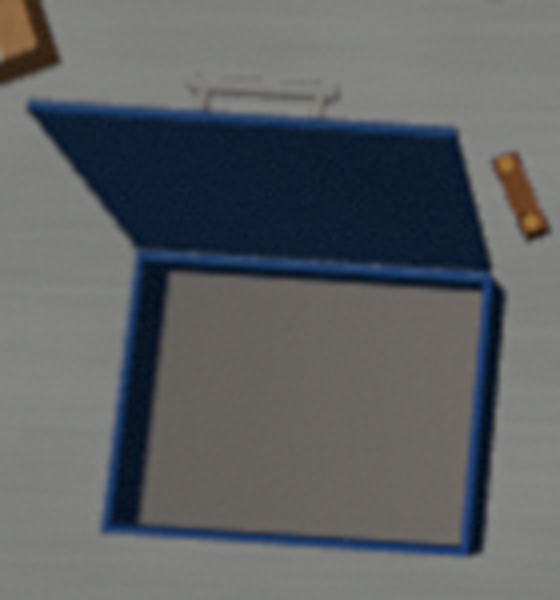

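View pics/cscene.png

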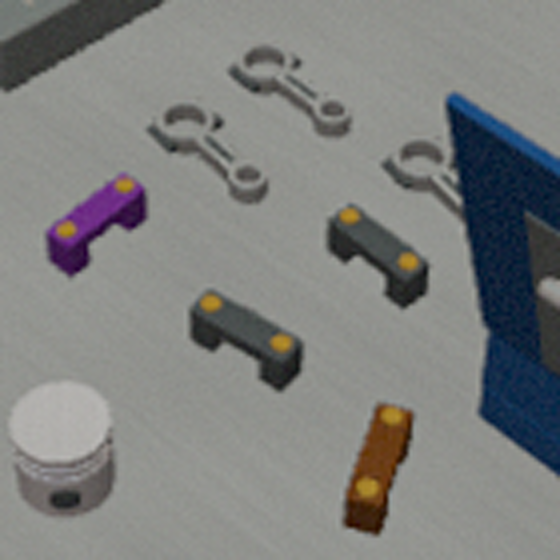

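View pics/cchest2.png

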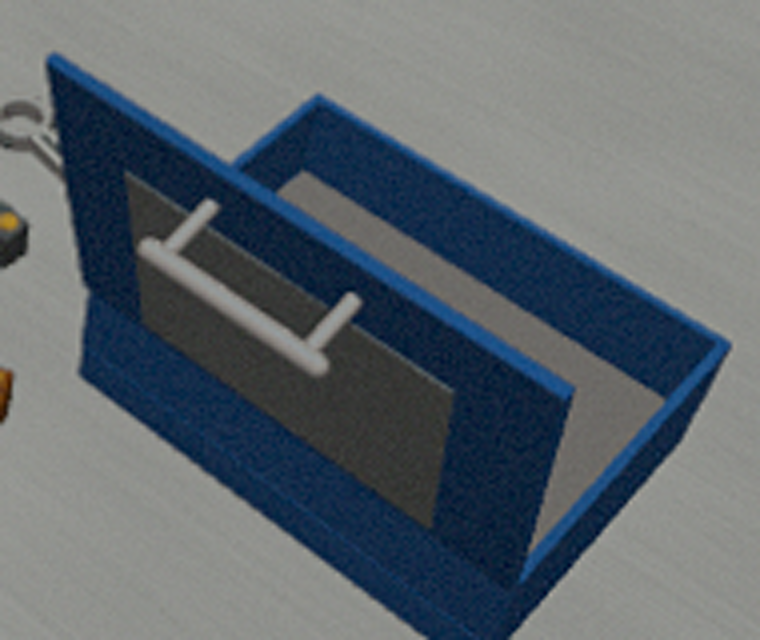

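```bash
python3 - <<'E'
from h import *
ct=cap("top"); cs=cap("scene")
T=lambda b,l:np.array(b)+np.array(l)/4-.375
print("chest rim top",unproj(ct,T((75,120),[(105,530),(468,552),(490,275),(138,250)]),90).round(1).tolist())
print("chest rim scene",unproj(cs,T((280,160),[(728,345),(318,97)]),90).round(1).tolist())
def two(n,z,a,b):
    for nm,c,l,o in(("top",ct,a,(185,150)),("scene",cs,b,(180,150))):
        P=unproj(c,T(o,l),z)[:,:2]
        if len(P)==2:
            d=P[0]-P[1]; print(n,nm,P.round(1).tolist(),"ang",round(np.arctan2(d[1],d[0]),3),"len",np.hypot(*d).round(1))
        else: print(n,nm,P.round(1).tolist())
# small, big
two("rod1",16,[(338,228),(421,243)],[(247,182),(187,124)])
two("rod2",16,[(168,318),(250,338)],[(418,163)])
two("rod3",16,[(338,332),(423,340)],[(333,115),(266,68)])
two("capfar",31,[(193,100),(258,93)],[(282,343),(210,302)])
two("capnear",31,[(174,223),(239,230)],[(408,261),(349,215)])
print("lid top edge via top cam z?",[unproj(ct,T((75,120),[(30,104),(456,131)]),z).round(1).tolist() for z in(290,303)])
print("lid edge scene",[unproj(cs,T((280,160),[(52,60),(570,392)]),z).round(1).tolist() for z in(290,303)])
print("handle",unproj(ct,T((75,120),[(190,87),(335,95)]),270).round(1).tolist(),unproj(cs,T((280,160),[(148,247),(318,365)]),270).round(1).tolist())
E
```

```text
chest rim top [[393.2, 378.8, 90.0], [383.9, 109.9, 90.0], [591.6, 103.5, 90.0], [603.8, 372.3, 90.0]]
chest rim scene [[395.9, 379.4, 90.0], [385.7, 112.0, 90.0]]
rod1 top [[549.4, -121.4], [538.8, -188.9]] ang 1.416 len 68.3
rod1 scene [[557.9, -119.3], [546.1, -186.1]] ang 1.395 len 67.8
rod2 top [[473.5, 13.6], [459.2, -52.4]] ang 1.357 len 67.6
rod2 scene [[468.0, -50.4]]
rod3 top [[465.6, -122.8], [460.8, -191.1]] ang 1.501 len 68.5
rod3 scene [[472.2, -121.3], [468.8, -186.3]] ang 1.518 len 65.1
capfar top [[648.8, -1.3], [656.0, -53.7]] ang 1.708 len 52.9
capfar scene [[650.8, -2.3], [657.2, -55.2]] ang 1.691 len 53.3
capnear top [[548.4, 10.6], [544.1, -41.4]] ang 1.488 len 52.2
capnear scene [[550.0, 9.2], [545.7, -42.7]] ang 1.488 len 52.1
lid top edge via top cam z? [[[662.4, 370.9, 290.0], [652.1, 100.8, 290.0]], [[658.9, 364.7, 303.0], [648.8, 98.6, 303.0]]]
lid edge scene [[[650.1, 100.2, 290.0], [658.7, 368.7, 290.0]], [[661.7, 108.4, 303.0], [670.1, 371.0, 303.0]]]
handle [[681.9, 278.0, 270.0], [679.1, 183.8, 270.0]] [[696.3, 193.5, 270.0], [699.9, 283.3, 270.0]]
```

```bash
python3 - <<'E'
from h import *
go(469,-16,160,-0.214)
E
```

```text
TCP [190.3 489.3 248.3] jaw ang 1.2 approach [-0. -0. -1.] grip 0.997 F [-0.3  0.7  0.1] t 1.5 j [ 0.98  0.31  1.5  -0.    1.33 -0.22]
offset [-0.3699  0.0883 -0.4429]
world turn -1.414 -> yaw about tool y 1.414 needs rows 12
world turn 1.728 -> yaw about tool y -1.728 needs rows 14
min rows 14
```

Call:
{"method": "jog_arm", "body": {
  "targets": [
    {"offset":[-0.37,0.088,-0.443],"yaw":1.414},
    {"offset":[-0.37,0.088,-0.443],"yaw":1.414},
    {"offset":[-0.37,0.088,-0.443],"yaw":1.414},
    {"offset":[-0.37,0.088,-0.443],"yaw":1.414},
    {"offset":[-0.37,0.088,-0.443],"yaw":1.414},
    {"offset":[-0.37,0.088,-0.443],"yaw":1.414},
    {"offset":[-0.37,0.088,-0.443],"yaw":1.414},
    {"offset":[-0.37,0.088,-0.443],"yaw":1.414},
    {"offset":[-0.37,0.088,-0.443],"yaw":1.414},
    {"offset":[-0.37,0.088,-0.443],"yaw":1.414},
    {"offset":[-0.37,0.088,-0.443],"yaw":1.414},
    {"offset":[-0.37,0.088,-0.443],"yaw":1.414}
  ],
  "fingers": 0.05
}}

```text
time_s: 2.5
eef_pos: [429.7, 54.4, 172.9]
ee_rot: [0.703, -0.703, 0.078, -0.078]
force: [0.3, 0.1, 0.4]
grip_width: 0.589
```

```bash
python3 - <<'E'
from h import *
go(469,-16,20,-0.214)
c=cap("top"); crop(c,(185,150,385,270),4,"ctop1"); c=cap("scene"); crop(c,(180,130,320,270),4,"csc1")
E
```

```text
TCP [429.7  54.4 172.9] jaw ang -0.221 approach [ 0.001 -0.    -1.   ] grip 0.589 F [0.3 0.1 0.4] t 2.5 j [-0.15  0.19  1.87  0.    1.08  0.07]
offset [ 0.0537  0.1529 -0.0601]
world turn -3.135 -> yaw about tool y 3.135 needs rows 26
world turn 0.007 -> yaw about tool y -0.007 needs rows 1
world turn 3.148 -> yaw about tool y -3.148 needs rows 26
min rows 5
```

View pics/ctop1.png

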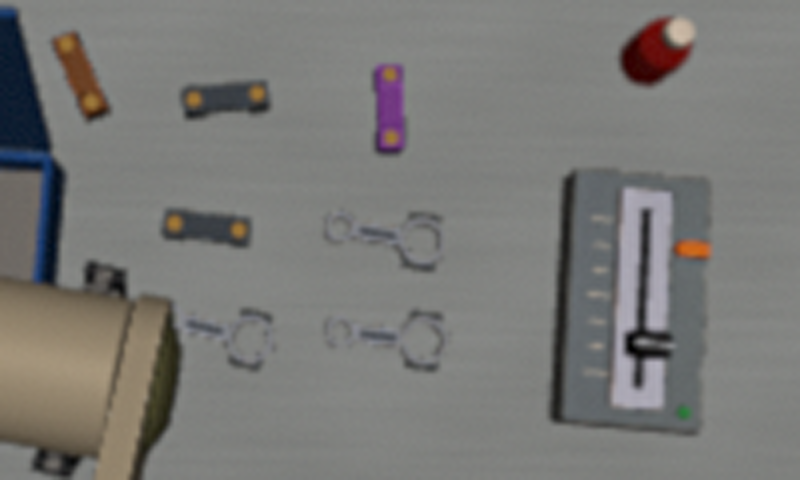

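View pics/csc1.png

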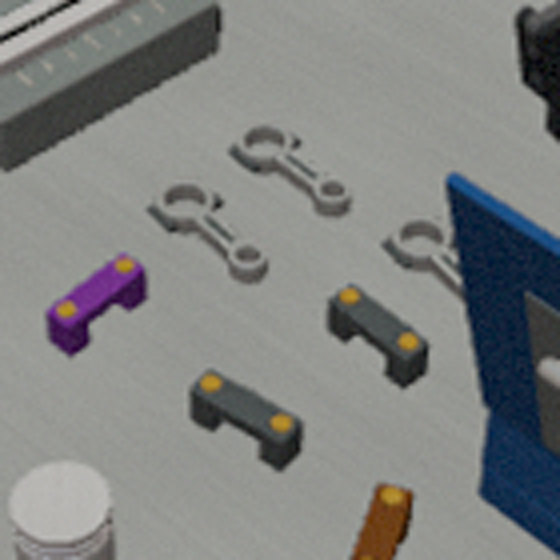

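Call:
{"method": "jog_arm", "body": {
  "targets": [
    {"offset":[0.054,0.03,-0.06],"yaw":0},
    {"offset":[0.054,0.03,-0.06],"yaw":0},
    {"offset":[0.054,0.03,-0.06],"yaw":0},
    {"offset":[0.054,0.06,-0.06],"yaw":0},
    {"offset":[0.054,0.09,-0.06],"yaw":0},
    {"offset":[0.054,0.12,-0.06],"yaw":0},
    {"offset":[0.054,0.14,-0.06],"yaw":0},
    {"offset":[0.054,0.153,-0.06],"yaw":0},
    {"offset":[0.054,0.153,-0.06],"yaw":0},
    {"offset":[0.054,0.153,-0.06],"yaw":0}
  ]
}}

```text
time_s: 3.43
eef_pos: [470.3, -17.6, 19.5]
ee_rot: [-0.703, 0.703, -0.078, 0.078]
force: [1.0, -0.0, 0.9]
grip_width: 0.587
```

Call:
{"method": "jog_arm", "body": {
  "targets": [
    {"offset":[0,0,0],"yaw":0},
    {"offset":[0,0,0],"yaw":0},
    {"offset":[0,0,0],"yaw":0},
    {"offset":[0,0,0],"yaw":0},
    {"offset":[0,0,0],"yaw":0},
    {"offset":[0,0,0],"yaw":0},
    {"offset":[0,0,0],"yaw":0},
    {"offset":[0,0,0],"yaw":0}
  ],
  "fingers": 0.0,
  "grip_force": 60
}}

```text
time_s: 4.1
eef_pos: [470.7, -17.6, 20.6]
ee_rot: [-0.703, 0.703, -0.078, 0.078]
force: [-1.7, 1.3, 8.9]
grip_width: 0.141
```

```bash
python3 - <<'E'
from h import *
go(469,-16,20,-0.214)
c=cap("top"); crop(c,(185,150,385,270),4,"ctop2"); c=cap("scene"); crop(c,(180,130,320,270),4,"csc2")
E
```

```text
TCP [470.7 -17.6  20.6] jaw ang -0.221 approach [ 0.001 -0.001 -1.   ] grip 0.141 F [-1.7  1.3  8.9] t 4.1 j [-0.29  0.53  1.89 -0.    0.73 -0.07]
offset [-0.002   0.0006  0.0012]
world turn -3.135 -> yaw about tool y 3.135 needs rows 26
world turn 0.007 -> yaw about tool y -0.007 needs rows 1
world turn 3.148 -> yaw about tool y -3.148 needs rows 26
min rows 1
```

View pics/csc2.png

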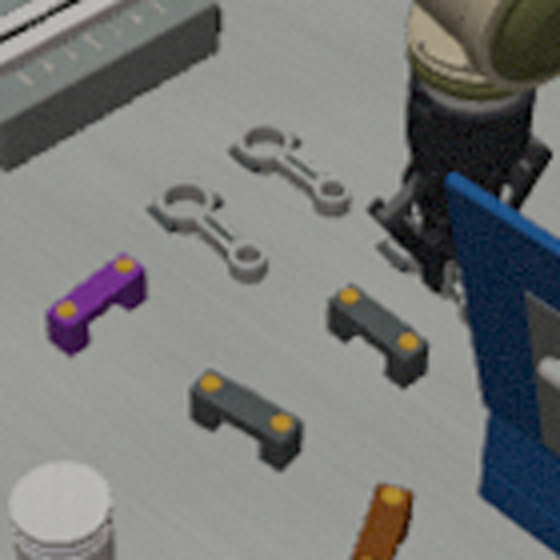

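Call:
{"method": "jog_arm", "body": {
  "targets": [
    {"offset":[0,-0.03,0],"yaw":0},
    {"offset":[0,-0.07,0],"yaw":0},
    {"offset":[0,-0.11,0],"yaw":0},
    {"offset":[0,-0.15,0],"yaw":0},
    {"offset":[0,-0.18,0],"yaw":0},
    {"offset":[0,-0.18,0],"yaw":0}
  ],
  "grip_force": 80
}}

```text
time_s: 4.7
eef_pos: [472.7, -17.9, 206.9]
ee_rot: [-0.702, 0.704, -0.073, 0.082]
force: [1.2, -0.2, -0.8]
grip_width: 0.138
```

```bash
python3 - <<'E'
from h import *
go(426,184,200,-0.04)
c=cap("top","top3"); c=cap("scene","sc3")
E
```

```text
TCP [472.7 -17.9 206.9] jaw ang -0.22 approach [ 0.012 -0.004 -1.   ] grip 0.138 F [ 1.2 -0.2 -0.8] t 4.7 j [-0.29  0.23  1.72 -0.    1.18 -0.07]
offset [-0.0898  0.0056  0.1869]
world turn -2.961 -> yaw about tool y 2.961 needs rows 24
world turn 0.18 -> yaw about tool y -0.18 needs rows 2
min rows 5
```

View pics/sc3.png

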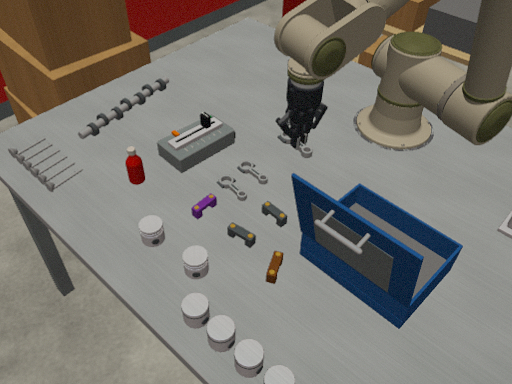

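Call:
{"method": "jog_arm", "body": {
  "targets": [
    {"offset":[-0.02,0.004,0.04],"yaw":-0.09},
    {"offset":[-0.04,0.004,0.08],"yaw":-0.18},
    {"offset":[-0.06,0.004,0.12],"yaw":-0.18},
    {"offset":[-0.08,0.004,0.16],"yaw":-0.18},
    {"offset":[-0.09,0.004,0.187],"yaw":-0.18},
    {"offset":[-0.09,0.004,0.187],"yaw":-0.18},
    {"offset":[-0.09,0.004,0.187],"yaw":-0.18}
  ]
}}

```text
time_s: 5.38
eef_pos: [422.3, 186.3, 195.4]
ee_rot: [-0.706, 0.708, -0.013, 0.013]
force: [-0.4, -0.1, -1.6]
grip_width: 0.137
```

```bash
python3 - <<'E'
from h import *
go(426,184,51.5,-0.04)
c=cap("top"); crop(c,(75,120,215,270),4,"t4");
E
```

```text
TCP [422.3 186.3 195.4] jaw ang -0.037 approach [-0.    -0.002 -1.   ] grip 0.137 F [-0.4 -0.1 -1.6] t 5.38 j [ 0.16  0.23  1.76 -0.    1.16  0.2 ]
offset [ 0.0038  0.1439 -0.0019]
world turn -3.145 -> yaw about tool y 3.145 needs rows 26
world turn -0.003 -> yaw about tool y 0.003 needs rows 1
world turn 3.138 -> yaw about tool y -3.138 needs rows 26
min rows 4
```

View pics/t4.png

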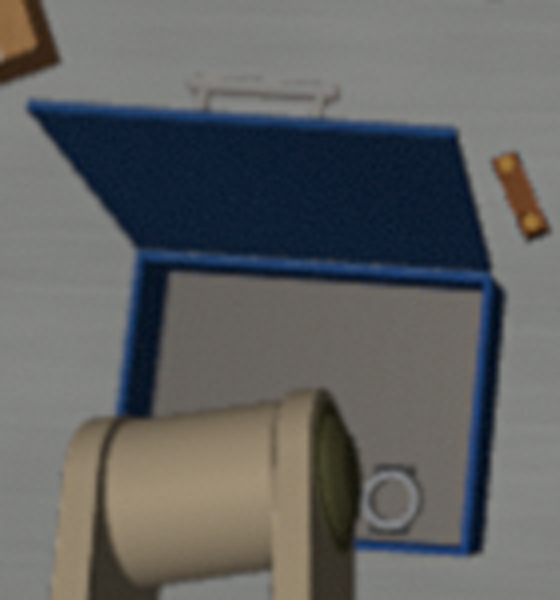

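Call:
{"method": "jog_arm", "body": {
  "targets": [
    {"offset":[0.004,0.03,-0.002],"yaw":0},
    {"offset":[0.004,0.06,-0.002],"yaw":0},
    {"offset":[0.004,0.09,-0.002],"yaw":0},
    {"offset":[0.004,0.115,-0.002],"yaw":0},
    {"offset":[0.004,0.132,-0.002],"yaw":0},
    {"offset":[0.004,0.14,-0.002],"yaw":0},
    {"offset":[0.004,0.1435,-0.002],"yaw":0},
    {"offset":[0.004,0.1435,-0.002],"yaw":0},
    {"offset":[0.004,0.1435,-0.002],"yaw":0}
  ]
}}

```text
time_s: 6.18
eef_pos: [430.2, 181.2, 52.8]
ee_rot: [-0.707, 0.707, -0.012, 0.017]
force: [10.8, 0.0, 1.8]
grip_width: 0.129
```

Call:
{"method": "jog_arm", "body": {
  "targets": [
    {"offset":[0,0,0],"yaw":0},
    {"offset":[0,0,0],"yaw":0},
    {"offset":[0,0,0],"yaw":0},
    {"offset":[0,0,0],"yaw":0},
    {"offset":[0,-0.02,0],"yaw":0},
    {"offset":[0,-0.05,0],"yaw":0},
    {"offset":[0,-0.09,0],"yaw":0},
    {"offset":[0,-0.13,0],"yaw":0},
    {"offset":[0,-0.145,0],"yaw":0},
    {"offset":[0,-0.145,0],"yaw":0}
  ],
  "fingers": 0.03
}}

```text
time_s: 7.02
eef_pos: [431.0, 180.3, 201.1]
ee_rot: [-0.707, 0.707, -0.011, 0.02]
force: [-0.1, -0.7, 1.0]
grip_width: 0.351
```

```bash
python3 - <<'E'
from h import *
# rod3 origin: .4485 from small to big
p=np.array([466.5,-122.5]);q=np.array([462,-190]);print(p+.4485*(q-p))
go(464.5,-152.5,150,-0.065)
c=cap("top","t5"); cap("scene","s5")
E
```

```text
[ 464.48175 -152.77375]
TCP [431.  180.3 201.1] jaw ang -0.044 approach [ 0.014 -0.001 -1.   ] grip 0.351 F [-0.1 -0.7  1. ] t 7.02 j [ 0.15  0.23  1.74 -0.    1.16  0.19]
offset [ 0.0474  0.0518 -0.331 ]
world turn -3.163 -> yaw about tool y 3.163 needs rows 26
world turn -0.021 -> yaw about tool y 0.021 needs rows 1
world turn 3.12 -> yaw about tool y -3.12 needs rows 25
min rows 9
```

View pics/t5.png

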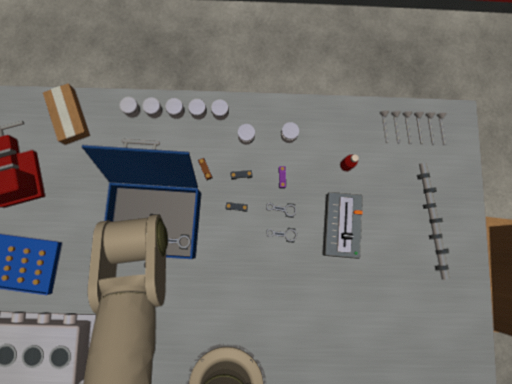

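View pics/s5.png

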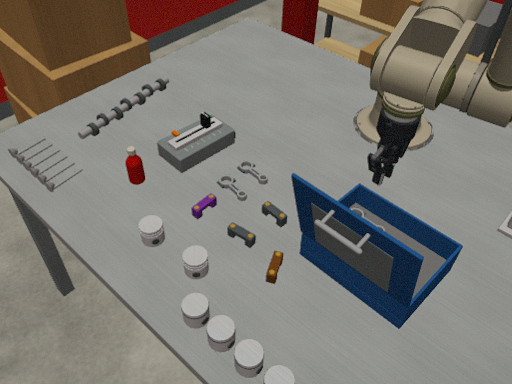

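Call:
{"method": "jog_arm", "body": {
  "targets": [
    {"offset":[0.006,0.0,-0.04],"yaw":0.02},
    {"offset":[0.012,0.0,-0.08],"yaw":0.02},
    {"offset":[0.018,0.0,-0.12],"yaw":0.02},
    {"offset":[0.024,0.0,-0.16],"yaw":0.02},
    {"offset":[0.03,0.02,-0.2],"yaw":0.02},
    {"offset":[0.035,0.03,-0.24],"yaw":0.02},
    {"offset":[0.04,0.04,-0.28],"yaw":0.02},
    {"offset":[0.047,0.052,-0.32],"yaw":0.02},
    {"offset":[0.047,0.052,-0.331],"yaw":0.02},
    {"offset":[0.047,0.052,-0.331],"yaw":0.02},
    {"offset":[0.047,0.052,-0.331],"yaw":0.02}
  ],
  "fingers": 0.05
}}

```text
time_s: 8.03
eef_pos: [461.1, -152.7, 144.2]
ee_rot: [0.707, -0.707, 0.022, -0.024]
force: [0.1, 1.0, 0.0]
grip_width: 0.583
```

```bash
python3 - <<'E'
from h import *
go(464.5,-152.5,21.5,-0.065)
c=cap("scene"); crop(c,(180,130,320,270),4,"s6")
E
```

```text
TCP [ 461.1 -152.7  144.2] jaw ang -0.066 approach [ 0.003  0.    -1.   ] grip 0.583 F [0.1 1.  0. ] t 8.03 j [-0.56  0.34  1.76  0.    1.04 -0.5 ]
offset [0.003  0.1227 0.0004]
world turn -3.141 -> yaw about tool y 3.141 needs rows 26
world turn 0.001 -> yaw about tool y -0.001 needs rows 1
world turn 3.142 -> yaw about tool y -3.142 needs rows 26
min rows 3
```

View pics/s6.png

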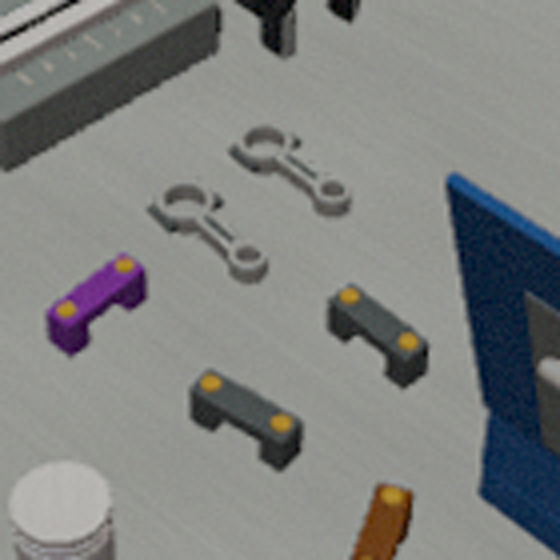

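Rods and caps are unmoved (rod at crop (300,165)); descending.

Call:
{"method": "jog_arm", "body": {
  "targets": [
    {"offset":[0.003,0.03,0],"yaw":0},
    {"offset":[0.003,0.06,0],"yaw":0},
    {"offset":[0.003,0.09,0],"yaw":0},
    {"offset":[0.003,0.11,0],"yaw":0},
    {"offset":[0.003,0.122,0],"yaw":0},
    {"offset":[0.003,0.122,0],"yaw":0},
    {"offset":[0.003,0.122,0],"yaw":0}
  ]
}}

```text
time_s: 8.67
eef_pos: [464.8, -151.0, 22.7]
ee_rot: [0.707, -0.707, 0.021, -0.023]
force: [-0.0, -0.7, 1.0]
grip_width: 0.589
```

Call:
{"method": "jog_arm", "body": {
  "targets": [
    {"offset":[0,0,0],"yaw":0},
    {"offset":[0,0,0],"yaw":0},
    {"offset":[0,0,0],"yaw":0},
    {"offset":[0,0,0],"yaw":0},
    {"offset":[0,0,0],"yaw":0},
    {"offset":[0,0,0],"yaw":0},
    {"offset":[0,0,0],"yaw":0},
    {"offset":[0,0,0],"yaw":0}
  ],
  "fingers": 0.0,
  "grip_force": 80
}}

```text
time_s: 9.33
eef_pos: [465.2, -151.0, 24.0]
ee_rot: [0.707, -0.707, 0.021, -0.024]
force: [-1.1, 2.7, 8.9]
grip_width: 0.13
```

Call:
{"method": "jog_arm", "body": {
  "targets": [
    {"offset":[0,-0.03,0],"yaw":0},
    {"offset":[0,-0.07,0],"yaw":0},
    {"offset":[0,-0.11,0],"yaw":0},
    {"offset":[0,-0.15,0],"yaw":0},
    {"offset":[0,-0.18,0],"yaw":0},
    {"offset":[0,-0.18,0],"yaw":0}
  ]
}}

```text
time_s: 9.83
eef_pos: [466.2, -152.1, 210.3]
ee_rot: [-0.705, 0.709, -0.017, 0.027]
force: [0.8, 0.3, -0.9]
grip_width: 0.129
```

```bash
python3 - <<'E'
from h import *
go(486,182,200,-0.04)
c=cap("scene"); crop(c,(180,90,340,250),4,"s7")
E
```

```text
TCP [ 466.2 -152.1  210.3] jaw ang -0.063 approach [ 0.014 -0.006 -1.   ] grip 0.129 F [ 0.8  0.3 -0.9] t 9.83 j [-0.56  0.26  1.67  0.    1.2  -0.49]
offset [-0.0014  0.0086  0.3347]
world turn -3.119 -> yaw about tool y 3.119 needs rows 25
world turn 0.023 -> yaw about tool y -0.023 needs rows 1
world turn 3.165 -> yaw about tool y -3.165 needs rows 26
min rows 9
```

View pics/s7.png

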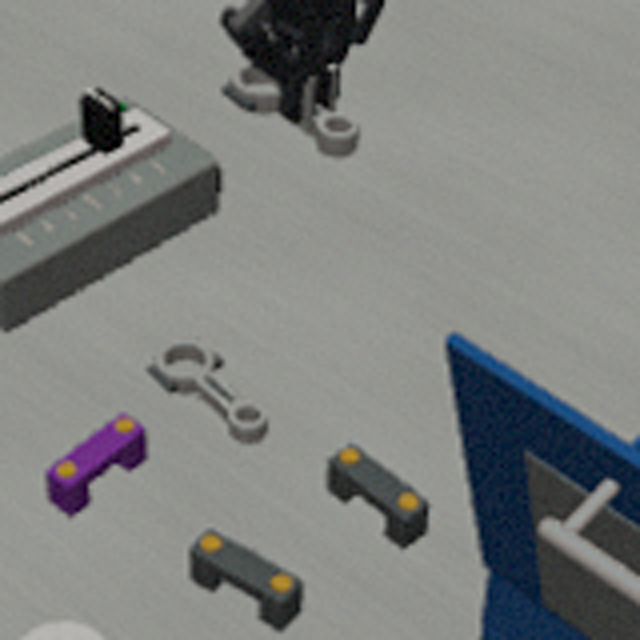

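Call:
{"method": "jog_arm", "body": {
  "targets": [
    {"offset":[0,0.005,0.04],"yaw":-0.02},
    {"offset":[0,0.005,0.08],"yaw":-0.02},
    {"offset":[0,0.005,0.12],"yaw":-0.02},
    {"offset":[0,0.005,0.16],"yaw":-0.02},
    {"offset":[0,0.005,0.2],"yaw":-0.02},
    {"offset":[0,0.005,0.24],"yaw":-0.02},
    {"offset":[0,0.005,0.28],"yaw":-0.02},
    {"offset":[-0.001,0.005,0.315],"yaw":-0.02},
    {"offset":[-0.001,0.005,0.335],"yaw":-0.02},
    {"offset":[-0.001,0.005,0.335],"yaw":-0.02},
    {"offset":[-0.001,0.005,0.335],"yaw":-0.02}
  ]
}}

```text
time_s: 10.8
eef_pos: [484.6, 183.5, 199.5]
ee_rot: [-0.706, 0.708, -0.012, 0.017]
force: [-1.3, -0.9, -2.3]
grip_width: 0.134
```

```bash
python3 - <<'E'
from h import *
go(486,182,54,-0.04)
c=cap("top"); crop(c,(75,120,215,270),4,"t8");
E
```

```text
TCP [484.6 183.5 199.5] jaw ang -0.041 approach [ 0.008 -0.004 -1.   ] grip 0.134 F [-1.3 -0.9 -2.3] t 10.8 j [ 0.14  0.34  1.59 -0.01  1.2   0.18]
offset [ 0.0003  0.1455 -0.001 ]
world turn -3.14 -> yaw about tool y 3.14 needs rows 26
world turn 0.001 -> yaw about tool y -0.001 needs rows 1
world turn 3.143 -> yaw about tool y -3.143 needs rows 26
min rows 4
```

View pics/t8.png

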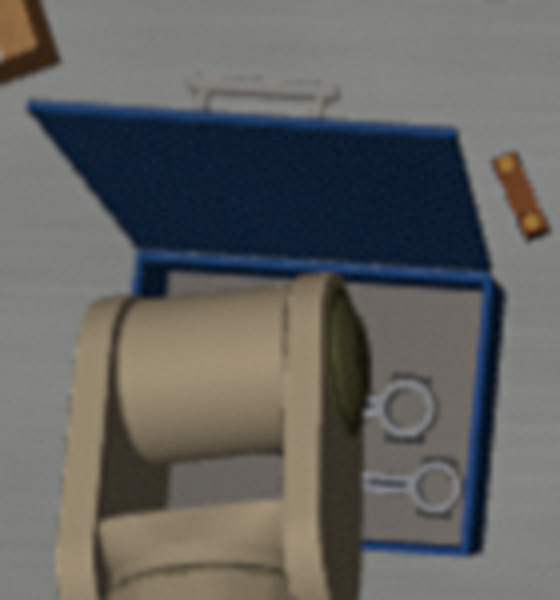

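Call:
{"method": "jog_arm", "body": {
  "targets": [
    {"offset":[0,0.03,0],"yaw":0},
    {"offset":[0,0.06,0],"yaw":0},
    {"offset":[0,0.09,0],"yaw":0},
    {"offset":[0,0.115,0],"yaw":0},
    {"offset":[0,0.132,0],"yaw":0},
    {"offset":[0,0.14,0],"yaw":0},
    {"offset":[0,0.1455,0],"yaw":0},
    {"offset":[0,0.1455,0],"yaw":0},
    {"offset":[0,0.1455,0],"yaw":0}
  ]
}}

```text
time_s: 11.6
eef_pos: [486.6, 181.7, 55.0]
ee_rot: [-0.706, 0.708, -0.012, 0.019]
force: [-0.7, 0.9, -1.3]
grip_width: 0.129
```

Call:
{"method": "jog_arm", "body": {
  "targets": [
    {"offset":[0,0,0],"yaw":0},
    {"offset":[0,0,0],"yaw":0},
    {"offset":[0,0,0],"yaw":0},
    {"offset":[0,0,0],"yaw":0},
    {"offset":[0,-0.02,0],"yaw":0},
    {"offset":[0,-0.05,0],"yaw":0},
    {"offset":[0,-0.09,0],"yaw":0},
    {"offset":[0,-0.13,0],"yaw":0},
    {"offset":[0,-0.145,0],"yaw":0},
    {"offset":[0,-0.145,0],"yaw":0}
  ],
  "fingers": 0.03
}}

```text
time_s: 12.43
eef_pos: [486.7, 182.5, 204.2]
ee_rot: [-0.706, 0.708, -0.009, 0.021]
force: [0.3, 0.4, 0.1]
grip_width: 0.351
```

```bash
python3 - <<'E'
from h import *
p=np.array([551.,-121]);q=np.array([540.5,-188.5]);print(p+.4485*(q-p))
go(546.5,-151,150,-0.16)
c=cap("top","t9"); cap("scene","s9")
E
```

```text
[ 546.29075 -151.27375]
TCP [486.7 182.5 204.2] jaw ang -0.043 approach [ 0.017 -0.003 -1.   ] grip 0.351 F [0.3 0.4 0.1] t 12.43 j [ 0.14  0.33  1.59 -0.01  1.2   0.18]
offset [ 0.0732  0.0561 -0.3305]
world turn -3.258 -> yaw about tool y 3.258 needs rows 27
world turn -0.117 -> yaw about tool y 0.117 needs rows 1
world turn 3.025 -> yaw about tool y -3.025 needs rows 25
min rows 9
```

View pics/t9.png

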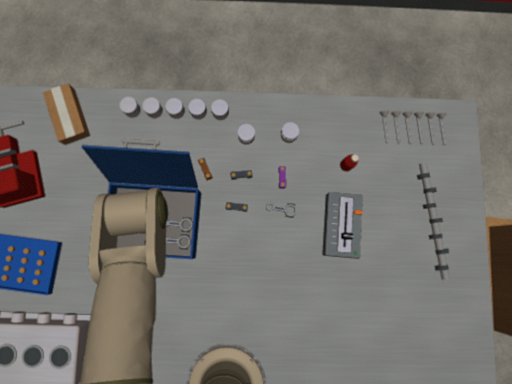

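View pics/s9.png

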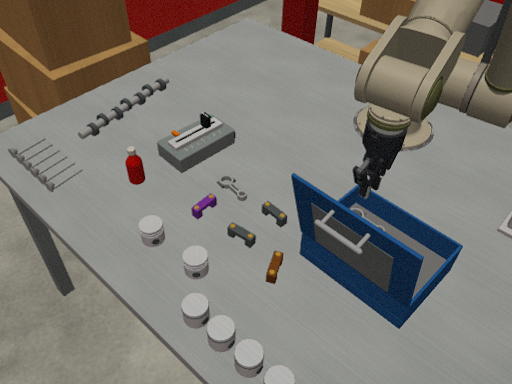

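Call:
{"method": "jog_arm", "body": {
  "targets": [
    {"offset":[0.009,0.0,-0.04],"yaw":0.117},
    {"offset":[0.018,0.0,-0.08],"yaw":0.117},
    {"offset":[0.027,0.0,-0.12],"yaw":0.117},
    {"offset":[0.036,0.0,-0.16],"yaw":0.117},
    {"offset":[0.045,0.02,-0.2],"yaw":0.117},
    {"offset":[0.054,0.03,-0.24],"yaw":0.117},
    {"offset":[0.063,0.04,-0.28],"yaw":0.117},
    {"offset":[0.073,0.05,-0.315],"yaw":0.117},
    {"offset":[0.073,0.056,-0.33],"yaw":0.117},
    {"offset":[0.073,0.056,-0.33],"yaw":0.117},
    {"offset":[0.073,0.056,-0.33],"yaw":0.117}
  ],
  "fingers": 0.05
}}

```text
time_s: 13.45
eef_pos: [543.3, -150.9, 143.6]
ee_rot: [-0.704, 0.705, -0.055, 0.059]
force: [-0.3, 0.1, 0.5]
grip_width: 0.585
```

```bash
python3 - <<'E'
from h import *
go(546.5,-151,21.5,-0.16)
c=cap("scene"); crop(c,(180,130,320,270),4,"s10")
E
```

```text
TCP [ 543.3 -150.9  143.6] jaw ang -0.162 approach [ 0.006 -0.002 -1.   ] grip 0.585 F [-0.3  0.1  0.5] t 13.45 j [-0.48  0.49  1.52  0.    1.12 -0.32]
offset [0.0024 0.1222 0.0005]
world turn -3.14 -> yaw about tool y 3.14 needs rows 26
world turn 0.002 -> yaw about tool y -0.002 needs rows 1
world turn 3.143 -> yaw about tool y -3.143 needs rows 26
min rows 3
```

View pics/s10.png

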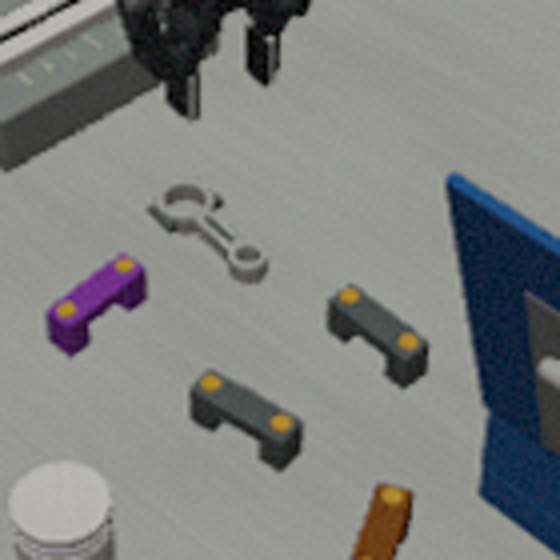

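Call:
{"method": "jog_arm", "body": {
  "targets": [
    {"offset":[0.003,0.03,0],"yaw":0},
    {"offset":[0.003,0.06,0],"yaw":0},
    {"offset":[0.003,0.09,0],"yaw":0},
    {"offset":[0.003,0.11,0],"yaw":0},
    {"offset":[0.003,0.121,0],"yaw":0},
    {"offset":[0.003,0.122,0],"yaw":0},
    {"offset":[0.003,0.122,0],"yaw":0}
  ]
}}

```text
time_s: 14.08
eef_pos: [547.8, -150.1, 23.0]
ee_rot: [-0.704, 0.705, -0.054, 0.059]
force: [1.6, -0.8, -0.3]
grip_width: 0.588
```

Call:
{"method": "jog_arm", "body": {
  "targets": [
    {"offset":[0,0,0],"yaw":0},
    {"offset":[0,0,0],"yaw":0},
    {"offset":[0,0,0],"yaw":0},
    {"offset":[0,0,0],"yaw":0},
    {"offset":[0,0,0],"yaw":0},
    {"offset":[0,0,0],"yaw":0},
    {"offset":[0,0,0],"yaw":0},
    {"offset":[0,0,0],"yaw":0}
  ],
  "fingers": 0.0,
  "grip_force": 80
}}

```text
time_s: 14.75
eef_pos: [548.4, -150.3, 24.5]
ee_rot: [-0.704, 0.706, -0.053, 0.06]
force: [-2.0, 2.1, 7.5]
grip_width: 0.135
```

Call:
{"method": "jog_arm", "body": {
  "targets": [
    {"offset":[0,-0.03,0],"yaw":0},
    {"offset":[0,-0.07,0],"yaw":0},
    {"offset":[0,-0.11,0],"yaw":0},
    {"offset":[0,-0.15,0],"yaw":0},
    {"offset":[0,-0.18,0],"yaw":0},
    {"offset":[0,-0.18,0],"yaw":0}
  ]
}}

```text
time_s: 15.25
eef_pos: [548.6, -150.6, 211.6]
ee_rot: [-0.702, 0.707, -0.049, 0.064]
force: [-0.4, -0.4, -0.5]
grip_width: 0.132
```

```bash
python3 - <<'E'
from h import *
go(540,180,200,-0.04)
c=cap("scene"); crop(c,(180,90,340,250),4,"s11")
E
```

```text
TCP [ 548.6 -150.6  211.6] jaw ang -0.159 approach [ 0.02  -0.008 -1.   ] grip 0.132 F [-0.4 -0.4 -0.5] t 15.25 j [-0.47  0.43  1.43  0.    1.26 -0.32]
offset [-0.0611  0.0087  0.3251]
world turn -3.022 -> yaw about tool y 3.022 needs rows 25
world turn 0.119 -> yaw about tool y -0.119 needs rows 1
world turn 3.261 -> yaw about tool y -3.261 needs rows 27
min rows 8
```

View pics/s11.png

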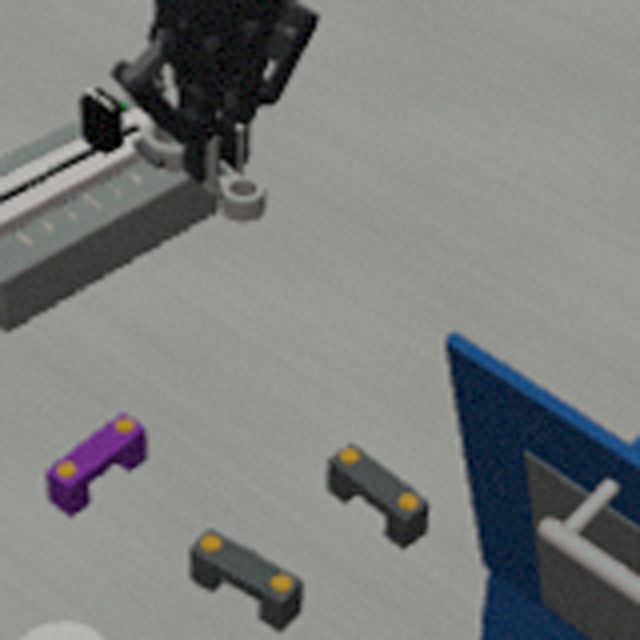

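Call:
{"method": "jog_arm", "body": {
  "targets": [
    {"offset":[-0.0075,0.006,0.04],"yaw":-0.119},
    {"offset":[-0.015,0.006,0.08],"yaw":-0.119},
    {"offset":[-0.0225,0.006,0.12],"yaw":-0.119},
    {"offset":[-0.03,0.006,0.16],"yaw":-0.119},
    {"offset":[-0.0375,0.006,0.2],"yaw":-0.119},
    {"offset":[-0.045,0.006,0.24],"yaw":-0.119},
    {"offset":[-0.053,0.006,0.28],"yaw":-0.119},
    {"offset":[-0.061,0.006,0.31],"yaw":-0.119},
    {"offset":[-0.061,0.006,0.325],"yaw":-0.119},
    {"offset":[-0.061,0.006,0.325],"yaw":-0.119},
    {"offset":[-0.061,0.006,0.325],"yaw":-0.119}
  ]
}}

```text
time_s: 16.22
eef_pos: [538.5, 180.6, 198.3]
ee_rot: [-0.705, 0.709, -0.009, 0.019]
force: [0.6, -0.4, -1.9]
grip_width: 0.128
```

```bash
python3 - <<'E'
from h import *
go(540,180,54.5,-0.04)
c=cap("top"); crop(c,(75,120,215,270),4,"t12");
E
```

```text
TCP [538.5 180.6 198.3] jaw ang -0.039 approach [ 0.013 -0.007 -1.   ] grip 0.128 F [ 0.6 -0.4 -1.9] t 16.22 j [ 0.12  0.44  1.45 -0.01  1.24  0.16]
offset [-0.0004  0.1439  0.0003]
world turn -3.143 -> yaw about tool y 3.143 needs rows 26
world turn -0.001 -> yaw about tool y 0.001 needs rows 1
world turn 3.141 -> yaw about tool y -3.141 needs rows 26
min rows 4
```

View pics/t12.png

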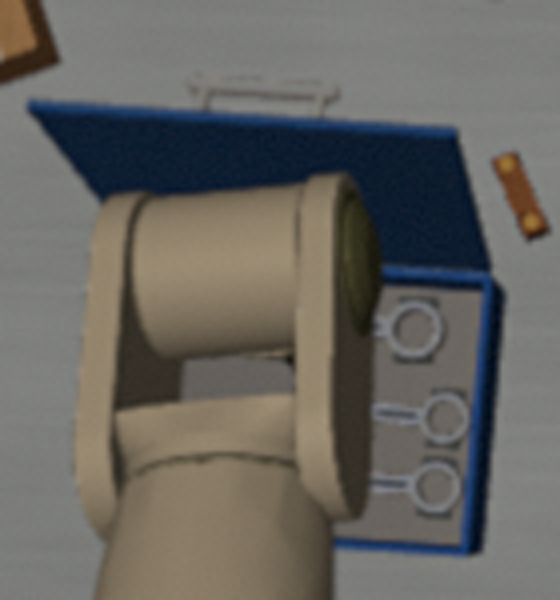

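Call:
{"method": "jog_arm", "body": {
  "targets": [
    {"offset":[0,0.03,0],"yaw":0},
    {"offset":[0,0.06,0],"yaw":0},
    {"offset":[0,0.09,0],"yaw":0},
    {"offset":[0,0.115,0],"yaw":0},
    {"offset":[0,0.132,0],"yaw":0},
    {"offset":[0,0.14,0],"yaw":0},
    {"offset":[0,0.144,0],"yaw":0},
    {"offset":[0,0.144,0],"yaw":0},
    {"offset":[0,0.144,0],"yaw":0}
  ]
}}

```text
time_s: 17.02
eef_pos: [541.2, 178.2, 55.5]
ee_rot: [-0.705, 0.709, -0.009, 0.02]
force: [1.0, 0.0, -2.2]
grip_width: 0.127
```

Call:
{"method": "jog_arm", "body": {
  "targets": [
    {"offset":[0,0,0],"yaw":0},
    {"offset":[0,0,0],"yaw":0},
    {"offset":[0,0,0],"yaw":0},
    {"offset":[0,0,0],"yaw":0},
    {"offset":[0,-0.02,0],"yaw":0},
    {"offset":[0,-0.05,0],"yaw":0},
    {"offset":[0,-0.09,0],"yaw":0},
    {"offset":[0,-0.13,0],"yaw":0},
    {"offset":[0,-0.145,0],"yaw":0},
    {"offset":[0,-0.145,0],"yaw":0}
  ],
  "fingers": 0.03
}}

```text
time_s: 17.85
eef_pos: [540.8, 179.4, 205.4]
ee_rot: [-0.705, 0.709, -0.006, 0.023]
force: [0.4, -0.3, -0.5]
grip_width: 0.353
```

```bash
python3 - <<'E'
from h import *
go(547,-16,150,-0.083)
c=cap("top"); crop(c,(75,120,215,270),4,"t13"); cap("scene","s13")
E
```

```text
TCP [540.8 179.4 205.4] jaw ang -0.041 approach [ 0.024 -0.005 -1.   ] grip 0.353 F [ 0.4 -0.3 -0.5] t 17.85 j [ 0.12  0.43  1.44 -0.01  1.24  0.16]
offset [ 0.0129  0.0566 -0.1947]
world turn -3.183 -> yaw about tool y 3.183 needs rows 26
world turn -0.042 -> yaw about tool y 0.042 needs rows 1
world turn 3.1 -> yaw about tool y -3.1 needs rows 25
min rows 5
```

View pics/t13.png

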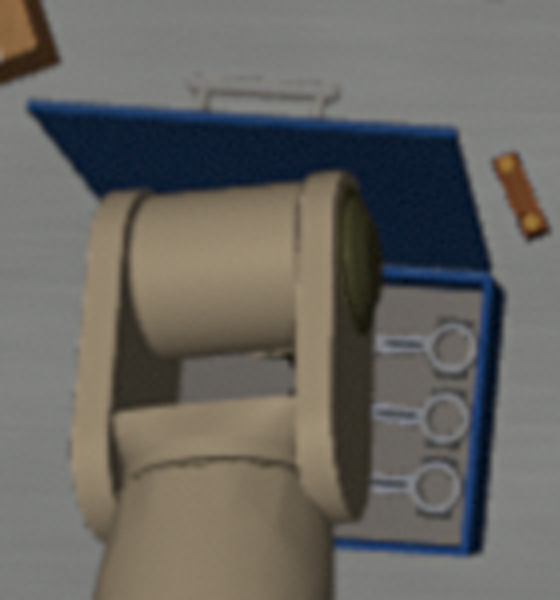

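View pics/s13.png

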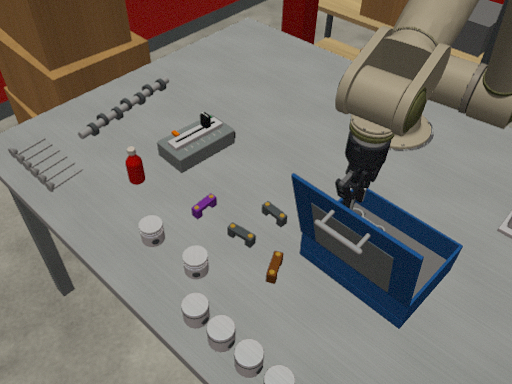

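Call:
{"method": "jog_arm", "body": {
  "targets": [
    {"offset":[0.003,0.0,-0.04],"yaw":0.042},
    {"offset":[0.006,0.0,-0.08],"yaw":0.042},
    {"offset":[0.009,0.02,-0.12],"yaw":0.042},
    {"offset":[0.012,0.04,-0.16],"yaw":0.042},
    {"offset":[0.013,0.056,-0.19],"yaw":0.042},
    {"offset":[0.013,0.056,-0.195],"yaw":0.042},
    {"offset":[0.013,0.056,-0.195],"yaw":0.042}
  ],
  "fingers": 0.055
}}

```text
time_s: 18.53
eef_pos: [543.9, -18.3, 143.5]
ee_rot: [-0.705, 0.708, -0.027, 0.035]
force: [-0.3, 0.3, 0.0]
grip_width: 0.639
```

```bash
python3 - <<'E'
from h import *
go(547,-16,26,-0.083)
c=cap("scene"); crop(c,(180,130,320,270),4,"s14")
E
```

```text
TCP [543.9 -18.3 143.5] jaw ang -0.087 approach [ 0.012 -0.006 -1.   ] grip 0.639 F [-0.3  0.3  0. ] t 18.53 j [-0.25  0.45  1.59 -0.    1.09 -0.16]
offset [0.0015 0.1175 0.0031]
world turn -3.138 -> yaw about tool y 3.138 needs rows 26
world turn 0.004 -> yaw about tool y -0.004 needs rows 1
world turn 3.145 -> yaw about tool y -3.145 needs rows 26
min rows 3
```

View pics/s14.png

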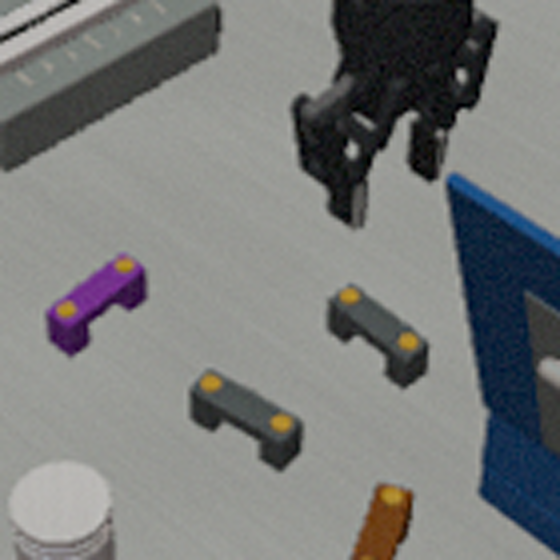

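Call:
{"method": "jog_arm", "body": {
  "targets": [
    {"offset":[0.002,0.03,0.002],"yaw":0},
    {"offset":[0.002,0.06,0.002],"yaw":0},
    {"offset":[0.002,0.09,0.002],"yaw":0},
    {"offset":[0.002,0.11,0.002],"yaw":0},
    {"offset":[0.002,0.117,0.002],"yaw":0},
    {"offset":[0.002,0.117,0.002],"yaw":0},
    {"offset":[0.002,0.117,0.002],"yaw":0}
  ]
}}

```text
time_s: 19.17
eef_pos: [548.8, -15.0, 28.7]
ee_rot: [-0.705, 0.708, -0.024, 0.035]
force: [0.1, 0.8, 0.1]
grip_width: 0.645
```

Call:
{"method": "jog_arm", "body": {
  "targets": [
    {"offset":[0,0,0],"yaw":0},
    {"offset":[0,0,0],"yaw":0},
    {"offset":[0,0,0],"yaw":0},
    {"offset":[0,0,0],"yaw":0},
    {"offset":[0,0,0],"yaw":0},
    {"offset":[0,0,0],"yaw":0},
    {"offset":[0,0,0],"yaw":0},
    {"offset":[0,0,0],"yaw":0}
  ],
  "fingers": 0.0,
  "grip_force": 80
}}

```text
time_s: 19.83
eef_pos: [549.4, -15.0, 30.2]
ee_rot: [-0.705, 0.708, -0.024, 0.036]
force: [-2.3, 1.2, 9.4]
grip_width: 0.235
```

Call:
{"method": "jog_arm", "body": {
  "targets": [
    {"offset":[0,-0.03,0],"yaw":0},
    {"offset":[0,-0.07,0],"yaw":0},
    {"offset":[0,-0.11,0],"yaw":0},
    {"offset":[0,-0.15,0],"yaw":0},
    {"offset":[0,-0.18,0],"yaw":0},
    {"offset":[0,-0.18,0],"yaw":0}
  ]
}}

```text
time_s: 20.33
eef_pos: [548.3, -14.2, 217.2]
ee_rot: [-0.704, 0.709, -0.019, 0.04]
force: [0.6, 0.2, -0.9]
grip_width: 0.236
```

```bash
python3 - <<'E'
from h import *
go(460,318,200,-0.04)
c=cap("scene"); crop(c,(180,90,340,250),4,"s15")
E
```

```text
TCP [548.3 -14.2 217.2] jaw ang -0.084 approach [ 0.028 -0.009 -1.   ] grip 0.236 F [ 0.6  0.2 -0.9] t 20.33 j [-0.24  0.37  1.49 -0.    1.24 -0.15]
offset [-0.1162  0.0117  0.3237]
world turn -3.098 -> yaw about tool y 3.098 needs rows 25
world turn 0.044 -> yaw about tool y -0.044 needs rows 1
world turn 3.185 -> yaw about tool y -3.185 needs rows 26
min rows 9
```

View pics/s15.png

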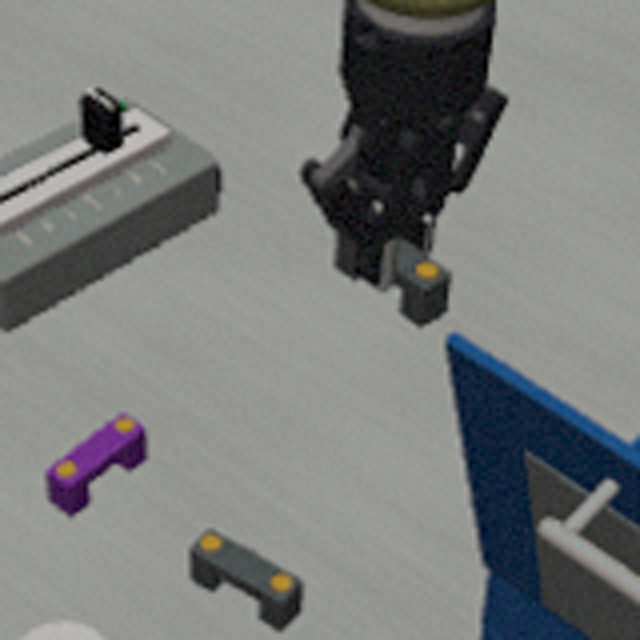

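Call:
{"method": "jog_arm", "body": {
  "targets": [
    {"offset":[-0.013,0.008,0.036],"yaw":-0.044},
    {"offset":[-0.026,0.008,0.072],"yaw":-0.044},
    {"offset":[-0.039,0.008,0.108],"yaw":-0.044},
    {"offset":[-0.052,0.008,0.144],"yaw":-0.044},
    {"offset":[-0.065,0.008,0.18],"yaw":-0.044},
    {"offset":[-0.078,0.008,0.216],"yaw":-0.044},
    {"offset":[-0.091,0.008,0.252],"yaw":-0.044},
    {"offset":[-0.104,0.008,0.288],"yaw":-0.044},
    {"offset":[-0.116,0.008,0.324],"yaw":-0.044},
    {"offset":[-0.116,0.008,0.324],"yaw":-0.044},
    {"offset":[-0.116,0.008,0.324],"yaw":-0.044},
    {"offset":[-0.116,0.008,0.324],"yaw":-0.044}
  ]
}}

```text
time_s: 21.38
eef_pos: [458.7, 318.0, 199.7]
ee_rot: [-0.704, 0.71, -0.006, 0.022]
force: [0.9, -0.3, -1.8]
grip_width: 0.236
```

```bash
python3 - <<'E'
from h import *
go(460,318,60,-0.04)
c=cap("top"); crop(c,(75,120,215,270),4,"t16");
E
```

```text
TCP [458.7 318.  199.7] jaw ang -0.04 approach [ 0.021 -0.009 -1.   ] grip 0.236 F [ 0.9 -0.3 -1.8] t 21.38 j [ 0.4   0.42  1.48 -0.02  1.23  0.45]
offset [-0.0017  0.1397  0.0011]
world turn -3.142 -> yaw about tool y 3.142 needs rows 26
world turn -0.0 -> yaw about tool y 0.0 needs rows 1
world turn 3.141 -> yaw about tool y -3.141 needs rows 26
min rows 4
```

View pics/t16.png

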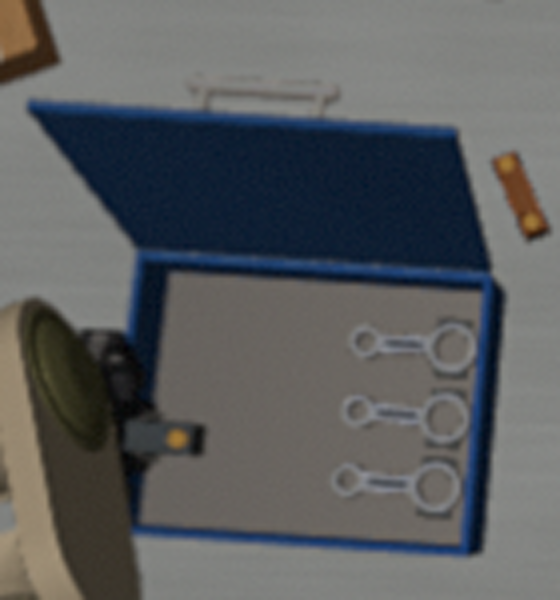

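Call:
{"method": "jog_arm", "body": {
  "targets": [
    {"offset":[0,0.03,0],"yaw":0},
    {"offset":[0,0.06,0],"yaw":0},
    {"offset":[0,0.09,0],"yaw":0},
    {"offset":[0,0.115,0],"yaw":0},
    {"offset":[0,0.13,0],"yaw":0},
    {"offset":[0,0.138,0],"yaw":0},
    {"offset":[0,0.14,0],"yaw":0},
    {"offset":[0,0.14,0],"yaw":0},
    {"offset":[0,0.14,0],"yaw":0}
  ]
}}

```text
time_s: 22.18
eef_pos: [462.8, 315.8, 60.6]
ee_rot: [-0.704, 0.71, -0.007, 0.023]
force: [-0.0, -0.1, -1.0]
grip_width: 0.231
```

Call:
{"method": "jog_arm", "body": {
  "targets": [
    {"offset":[0,0,0],"yaw":0},
    {"offset":[0,0,0],"yaw":0},
    {"offset":[0,0,0],"yaw":0},
    {"offset":[0,0,0],"yaw":0},
    {"offset":[0,-0.02,0],"yaw":0},
    {"offset":[0,-0.05,0],"yaw":0},
    {"offset":[0,-0.09,0],"yaw":0},
    {"offset":[0,-0.13,0],"yaw":0},
    {"offset":[0,-0.145,0],"yaw":0},
    {"offset":[0,-0.145,0],"yaw":0}
  ],
  "fingers": 0.04
}}

```text
time_s: 23.02
eef_pos: [460.8, 317.7, 210.0]
ee_rot: [-0.705, 0.708, -0.004, 0.026]
force: [-0.6, -0.2, 0.1]
grip_width: 0.468
```

```bash
python3 - <<'E'
from h import *
go(653,-28,200,0.13)
c=cap("top","t17"); crop(c,(75,120,215,270),4,"t17c"); cap("scene","s17")
E
```

```text
TCP [460.8 317.7 210. ] jaw ang -0.042 approach [ 0.03  -0.005 -1.   ] grip 0.468 F [-0.6 -0.2  0.1] t 23.02 j [ 0.4   0.41  1.47 -0.02  1.24  0.45]
offset [ 0.2061  0.0176 -0.3373]
world turn -2.97 -> yaw about tool y 2.97 needs rows 24
world turn 0.172 -> yaw about tool y -0.172 needs rows 2
min rows 10
```

View pics/t17c.png

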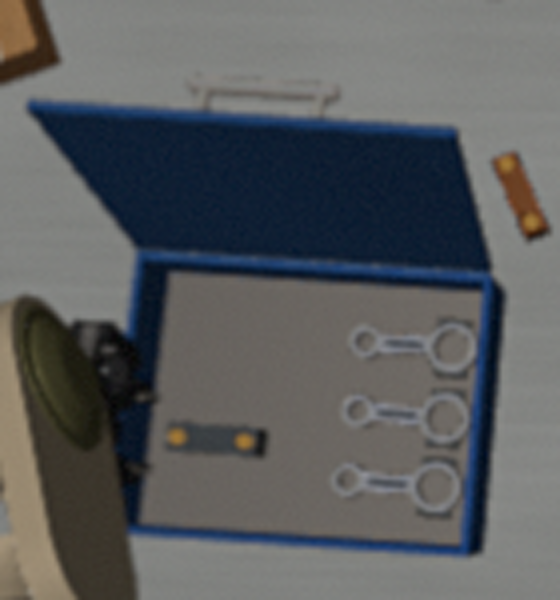

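View pics/s17.png

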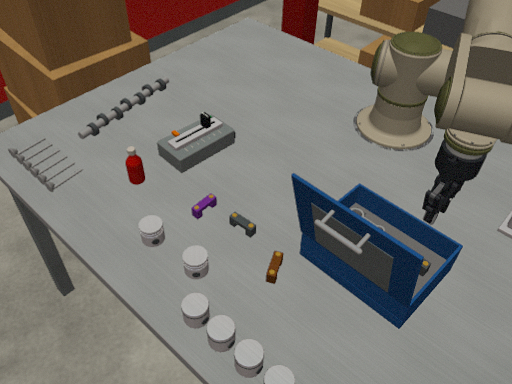

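```bash
python3 - <<'E'
from h import *
c=cap("top"); crop(c,(205,150,285,230),8,"t18"); c=cap("scene"); crop(c,(205,185,285,265),8,"s18")
E
```

```text
(no output)
```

View pics/t18.png

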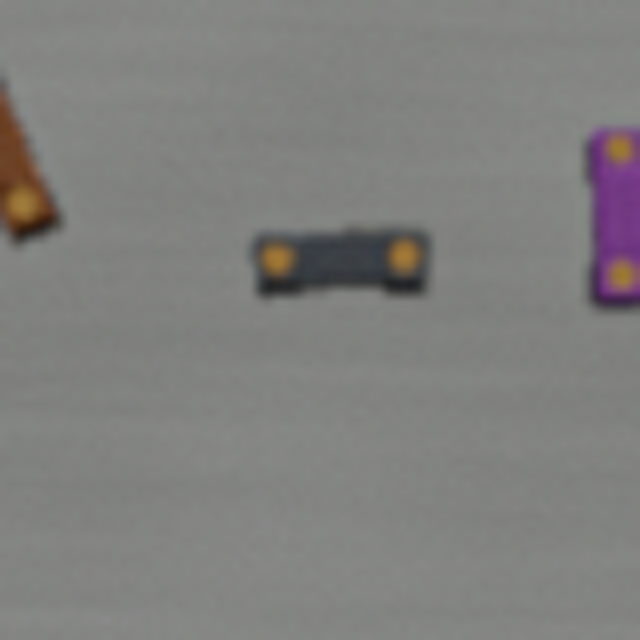

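View pics/s18.png

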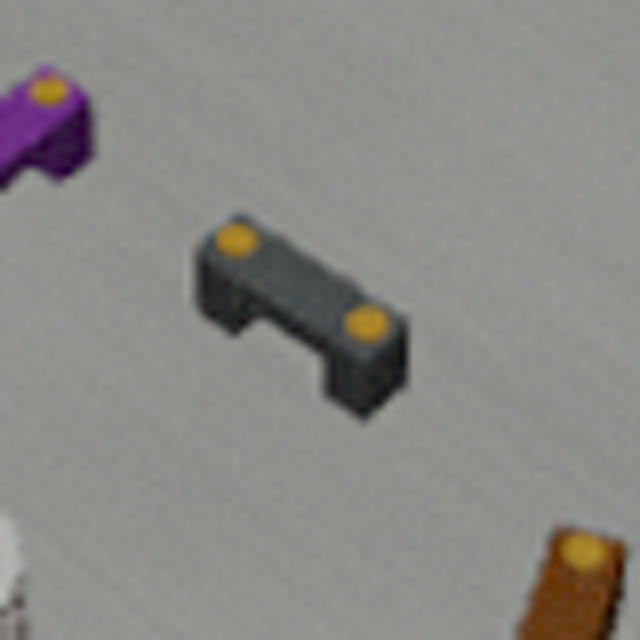

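```bash
python3 - <<'E'
from h import *
for n,o,l in(("top",(205,150),[(277,259),(404,257)]),("scene",(205,185),[(367,323),(237,240)])):
    c=cap(n); P=unproj(c,np.array(o)+np.array(l)/8-.44,31)[:,:2]; d=P[0]-P[1]; print(n,P.mean(0).round(1),np.arctan2(d[1],d[0]).round(3),np.hypot(*d).round(1))
go(500,0,200,0.05)
E
```

```text
top [626.4 -48. ] 1.614 51.3
scene [627.9 -49.7] 1.625 51.7
TCP [459.1 316.8 204.1] jaw ang -0.042 approach [ 0.02  -0.009 -1.   ] grip 0.468 F [0.5 0.3 0.8] t 23.32 j [ 0.4   0.42  1.47 -0.02  1.24  0.45]
offset [ 0.0541  0.0078 -0.3147]
world turn -3.05 -> yaw about tool y 3.05 needs rows 25
world turn 0.092 -> yaw about tool y -0.092 needs rows 1
world turn 3.234 -> yaw about tool y -3.234 needs rows 26
min rows 8
```

Call:
{"method": "jog_arm", "body": {
  "targets": [
    {"offset":[0.007,0.0,-0.04],"yaw":-0.05},
    {"offset":[0.014,0.0,-0.08],"yaw":-0.09},
    {"offset":[0.021,0.0,-0.12],"yaw":-0.09},
    {"offset":[0.028,0.0,-0.16],"yaw":-0.09},
    {"offset":[0.034,0.0,-0.2],"yaw":-0.09},
    {"offset":[0.041,0.0,-0.24],"yaw":-0.09},
    {"offset":[0.048,0.0,-0.28],"yaw":-0.09},
    {"offset":[0.07,0.01,-0.315],"yaw":-0.09},
    {"offset":[0.11,0.03,-0.33],"yaw":-0.09},
    {"offset":[0.15,0.05,-0.345],"yaw":-0.09},
    {"offset":[0.183,0.055,-0.359],"yaw":-0.09},
    {"offset":[0.183,0.055,-0.359],"yaw":-0.09}
  ],
  "fingers": 0.055
}}

```text
time_s: 24.32
eef_pos: [630.3, -52.9, 151.0]
ee_rot: [-0.704, 0.71, 0.022, -0.01]
force: [-0.8, 0.5, 0.5]
grip_width: 0.645
```

```bash
python3 - <<'E'
from h import *
go(627,-49,26,0.049)
c=cap("scene"); crop(c,(180,130,320,270),4,"s19")
E
```

```text
TCP [630.3 -52.9 151. ] jaw ang 0.046 approach [ 0.016 -0.009 -1.   ] grip 0.645 F [-0.8  0.5  0.5] t 24.32 j [-0.27  0.62  1.29 -0.    1.21 -0.31]
offset [-0.005   0.1249  0.0052]
world turn -3.138 -> yaw about tool y 3.138 needs rows 26
world turn 0.003 -> yaw about tool y -0.003 needs rows 1
world turn 3.145 -> yaw about tool y -3.145 needs rows 26
min rows 4
```

View pics/s19.png

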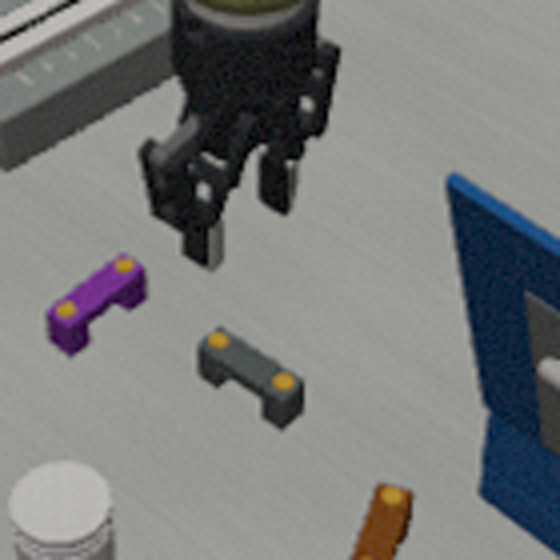

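Call:
{"method": "jog_arm", "body": {
  "targets": [
    {"offset":[-0.005,0.03,0.004],"yaw":0},
    {"offset":[-0.005,0.06,0.004],"yaw":0},
    {"offset":[-0.005,0.09,0.004],"yaw":0},
    {"offset":[-0.005,0.11,0.004],"yaw":0},
    {"offset":[-0.005,0.123,0.004],"yaw":0},
    {"offset":[-0.005,0.123,0.004],"yaw":0},
    {"offset":[-0.005,0.123,0.004],"yaw":0}
  ]
}}

```text
time_s: 24.95
eef_pos: [625.9, -48.9, 29.7]
ee_rot: [-0.704, 0.71, 0.022, -0.011]
force: [0.2, -0.3, 1.4]
grip_width: 0.646
```

Call:
{"method": "jog_arm", "body": {
  "targets": [
    {"offset":[0,0,0],"yaw":0},
    {"offset":[0,0,0],"yaw":0},
    {"offset":[0,0,0],"yaw":0},
    {"offset":[0,0,0],"yaw":0},
    {"offset":[0,0,0],"yaw":0},
    {"offset":[0,0,0],"yaw":0},
    {"offset":[0,0,0],"yaw":0},
    {"offset":[0,0,0],"yaw":0}
  ],
  "fingers": 0.0,
  "grip_force": 80
}}

```text
time_s: 25.62
eef_pos: [626.6, -49.0, 31.5]
ee_rot: [-0.704, 0.71, 0.023, -0.01]
force: [-1.9, -0.1, 7.2]
grip_width: 0.235
```

Call:
{"method": "jog_arm", "body": {
  "targets": [
    {"offset":[0,-0.03,0],"yaw":0},
    {"offset":[0,-0.07,0],"yaw":0},
    {"offset":[0,-0.11,0],"yaw":0},
    {"offset":[0,-0.15,0],"yaw":0},
    {"offset":[0,-0.18,0],"yaw":0},
    {"offset":[0,-0.18,0],"yaw":0}
  ]
}}

```text
time_s: 26.12
eef_pos: [625.1, -47.7, 219.4]
ee_rot: [-0.702, 0.711, 0.027, -0.006]
force: [1.4, 0.0, -1.1]
grip_width: 0.231
```

```bash
python3 - <<'E'
from h import *
go(500,20,210,-0.04)
go(528,315,210,-0.04)
c=cap("scene"); crop(c,(180,90,340,250),4,"s20")
E
```

```text
TCP [625.1 -47.7 219.4] jaw ang 0.047 approach [ 0.031 -0.012 -0.999] grip 0.231 F [ 1.4  0.  -1.1] t 26.12 j [-0.26  0.54  1.23 -0.    1.33 -0.31]
offset [-0.122   0.0047  0.0736]
world turn -3.228 -> yaw about tool y 3.228 needs rows 26
world turn -0.087 -> yaw about tool y 0.087 needs rows 1
world turn 3.055 -> yaw about tool y -3.055 needs rows 25
min rows 4
TCP [625.1 -47.7 219.4] jaw ang 0.047 approach [ 0.031 -0.012 -0.999] grip 0.231 F [ 1.4  0.  -1.1] t 26.12 j [-0.26  0.54  1.23 -0.    1.33 -0.31]
offset [-0.0803  0.0019  0.3669]
world turn -3.228 -> yaw about tool y 3.228 needs rows 26
world turn -0.087 -> yaw about tool y 0.087 needs rows 1
world turn 3.055 -> yaw about tool y -3.055 needs rows 25
min rows 10
```

View pics/s20.png

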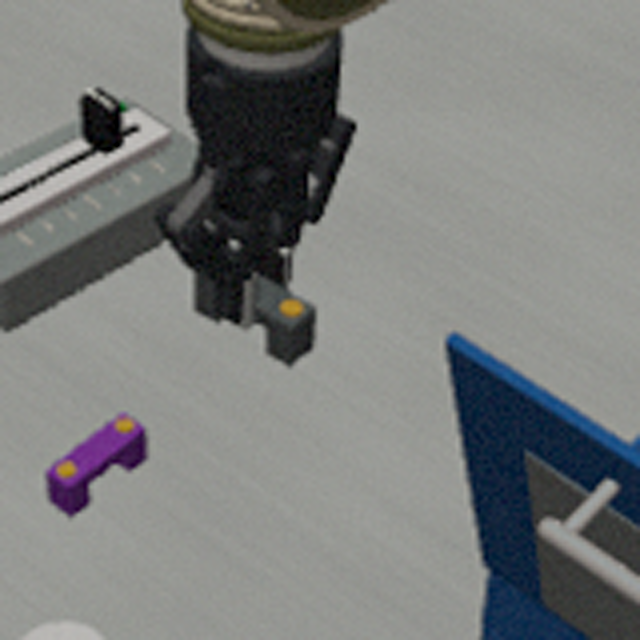

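Call:
{"method": "jog_arm", "body": {
  "targets": [
    {"offset":[-0.035,0,0.02],"yaw":0.04},
    {"offset":[-0.07,0,0.04],"yaw":0.087},
    {"offset":[-0.105,0,0.06],"yaw":0.087},
    {"offset":[-0.12,0,0.09],"yaw":0.087},
    {"offset":[-0.115,0,0.13],"yaw":0.087},
    {"offset":[-0.11,0,0.17],"yaw":0.087},
    {"offset":[-0.104,0,0.21],"yaw":0.087},
    {"offset":[-0.098,0,0.25],"yaw":0.087},
    {"offset":[-0.092,0,0.29],"yaw":0.087},
    {"offset":[-0.086,0,0.33],"yaw":0.087},
    {"offset":[-0.08,0,0.367],"yaw":0.087},
    {"offset":[-0.08,0,0.367],"yaw":0.087}
  ]
}}

```text
time_s: 27.17
eef_pos: [525.9, 320.7, 206.6]
ee_rot: [-0.704, 0.71, -0.004, 0.021]
force: [-0.2, 0.7, -2.2]
grip_width: 0.233
```

Call:
{"method": "jog_arm", "body": {
  "targets": [
    {"offset":[0,0,0],"yaw":0},
    {"offset":[0,0,0],"yaw":0}
  ]
}}

```text
time_s: 27.33
eef_pos: [525.1, 320.8, 204.8]
ee_rot: [-0.703, 0.711, -0.005, 0.019]
force: [-0.1, -0.6, -3.1]
grip_width: 0.234
```

```bash
python3 - <<'E'
from h import *
go(528,315,61,-0.04)
c=cap("top"); crop(c,(75,120,215,270),4,"t21");
E
```

```text
TCP [525.1 320.8 204.8] jaw ang -0.034 approach [ 0.02  -0.011 -1.   ] grip 0.234 F [-0.1 -0.6 -3.1] t 27.33 j [ 0.37  0.54  1.28 -0.02  1.31  0.4 ]
offset [ 0.0002  0.1439 -0.0042]
world turn -3.147 -> yaw about tool y 3.147 needs rows 26
world turn -0.006 -> yaw about tool y 0.006 needs rows 1
world turn 3.136 -> yaw about tool y -3.136 needs rows 26
min rows 4
```

View pics/t21.png

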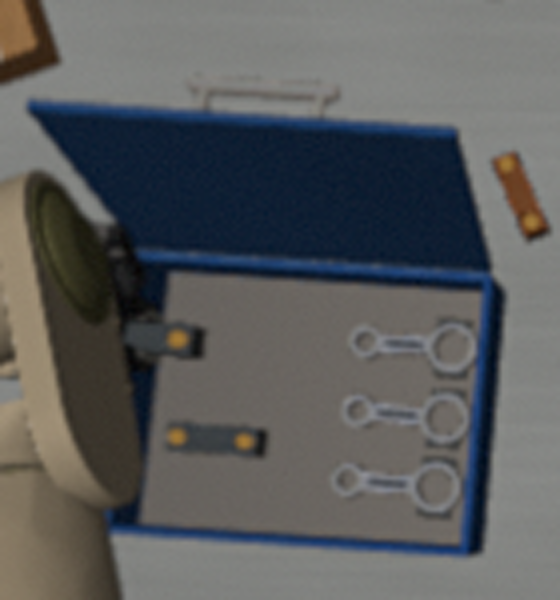

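Call:
{"method": "jog_arm", "body": {
  "targets": [
    {"offset":[0,0.03,-0.004],"yaw":0},
    {"offset":[0,0.06,-0.005],"yaw":0},
    {"offset":[0,0.09,-0.005],"yaw":0},
    {"offset":[0,0.115,-0.005],"yaw":0},
    {"offset":[0,0.132,-0.005],"yaw":0},
    {"offset":[0,0.141,-0.005],"yaw":0},
    {"offset":[0,0.1435,-0.005],"yaw":0},
    {"offset":[0,0.1435,-0.005],"yaw":0},
    {"offset":[0,0.1435,-0.005],"yaw":0}
  ]
}}

```text
time_s: 28.13
eef_pos: [528.8, 313.2, 62.9]
ee_rot: [-0.703, 0.71, -0.005, 0.021]
force: [-0.3, -0.4, -1.7]
grip_width: 0.235
```

Call:
{"method": "jog_arm", "body": {
  "targets": [
    {"offset":[0,0,0],"yaw":0},
    {"offset":[0,0,0],"yaw":0},
    {"offset":[0,0,0],"yaw":0},
    {"offset":[0,0,0],"yaw":0},
    {"offset":[0,-0.02,0],"yaw":0},
    {"offset":[0,-0.05,0],"yaw":0},
    {"offset":[0,-0.09,0],"yaw":0},
    {"offset":[0,-0.13,0],"yaw":0},
    {"offset":[0,-0.145,0],"yaw":0},
    {"offset":[0,-0.145,0],"yaw":0}
  ],
  "fingers": 0.04
}}

```text
time_s: 28.97
eef_pos: [526.8, 315.4, 212.8]
ee_rot: [-0.705, 0.709, -0.002, 0.023]
force: [-0.1, 0.3, 0.1]
grip_width: 0.471
```

```bash
python3 - <<'E'
from h import *
go(500,20,210,-0.04)
c=cap("top"); crop(c,(75,120,215,270),4,"t22"); c=cap("scene","s22")
E
```

```text
TCP [526.8 315.4 212.8] jaw ang -0.036 approach [ 0.03  -0.007 -1.   ] grip 0.471 F [-0.1  0.3  0.1] t 28.97 j [ 0.36  0.52  1.28 -0.02  1.31  0.4 ]
offset [-0.0163  0.0042 -0.2961]
world turn -3.146 -> yaw about tool y 3.146 needs rows 26
world turn -0.004 -> yaw about tool y 0.004 needs rows 1
world turn 3.138 -> yaw about tool y -3.138 needs rows 26
min rows 8
```

View pics/t22.png

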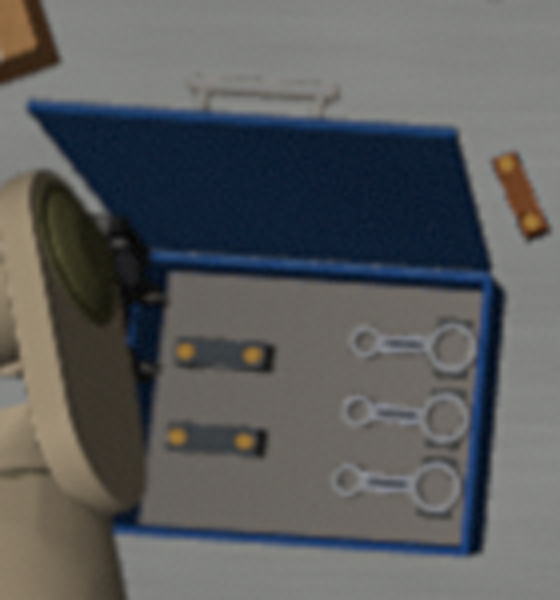

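View pics/s22.png

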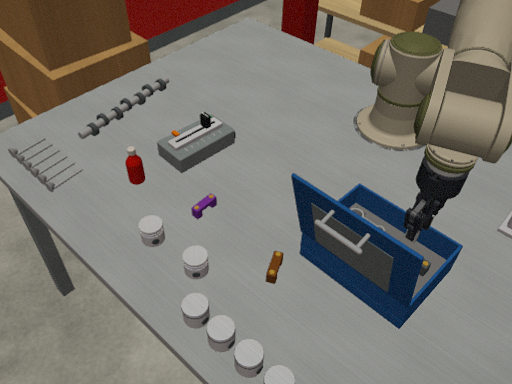

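Call:
{"method": "jog_arm", "body": {
  "targets": [
    {"offset":[-0.002,0.0,-0.04],"yaw":0},
    {"offset":[-0.004,0.0,-0.08],"yaw":-0.1},
    {"offset":[-0.006,0.0,-0.12],"yaw":-0.2},
    {"offset":[-0.008,0.0,-0.16],"yaw":-0.3},
    {"offset":[-0.01,0.0,-0.2],"yaw":-0.4},
    {"offset":[-0.012,-0.01,-0.24],"yaw":-0.5},
    {"offset":[-0.014,-0.03,-0.28],"yaw":-0.6},
    {"offset":[-0.015,-0.06,-0.295],"yaw":-0.7},
    {"offset":[-0.015,-0.09,-0.295],"yaw":-0.8},
    {"offset":[-0.015,-0.09,-0.295],"yaw":-0.9},
    {"offset":[-0.015,-0.09,-0.295],"yaw":-1.0},
    {"offset":[-0.015,-0.09,-0.295],"yaw":-1.12}
  ],
  "fingers": 0.0
}}

```text
time_s: 30.07
eef_pos: [497.3, 21.2, 298.5]
ee_rot: [-0.598, 0.612, 0.37, -0.362]
force: [-0.5, -0.1, -0.3]
grip_width: -0.001
```

```bash
python3 - <<'E'
from h import *
go(640,20,310,1.53);go(705,50,305,1.53);
E
```

```text
TCP [497.3  21.2 298.5] jaw ang 1.088 approach [ 0.02 -0.01 -1.  ] grip -0.001 F [-0.5 -0.1 -0.3] t 30.07 j [-0.19  0.21  1.5  -0.01  1.41 -1.28]
offset [ 0.0652 -0.0087 -0.1271]
world turn -2.7 -> yaw about tool y 2.7 needs rows 22
world turn 0.442 -> yaw about tool y -0.442 needs rows 4
min rows 4
TCP [497.3  21.2 298.5] jaw ang 1.088 approach [ 0.02 -0.01 -1.  ] grip -0.001 F [-0.5 -0.1 -0.3] t 30.07 j [-0.19  0.21  1.5  -0.01  1.41 -1.28]
offset [ 0.1219 -0.0027 -0.1707]
world turn -2.7 -> yaw about tool y 2.7 needs rows 22
world turn 0.442 -> yaw about tool y -0.442 needs rows 4
min rows 6
```

Call:
{"method": "jog_arm", "body": {
  "targets": [
    {"offset":[0.017,0,-0.033],"yaw":-0.1},
    {"offset":[0.034,0,-0.066],"yaw":-0.2},
    {"offset":[0.05,0,-0.1],"yaw":-0.3},
    {"offset":[0.065,0,-0.127],"yaw":-0.4},
    {"offset":[0.085,0,-0.145],"yaw":-0.44},
    {"offset":[0.105,0,-0.16],"yaw":-0.44},
    {"offset":[0.122,0,-0.171],"yaw":-0.44},
    {"offset":[0.122,0,-0.171],"yaw":-0.44},
    {"offset":[0.122,0,-0.171],"yaw":-0.44},
    {"offset":[0.122,0,-0.171],"yaw":-0.44}
  ]
}}

```text
time_s: 30.9
eef_pos: [705.0, 49.6, 300.8]
ee_rot: [-0.504, 0.517, 0.491, -0.487]
force: [0.1, 0.1, -0.1]
grip_width: -0.001
```

```bash
python3 - <<'E'
from h import *
go(703,122,300,1.53)
cap("scene","s23")
E
```

```text
TCP [705.   49.6 300.8] jaw ang 1.528 approach [ 0.017 -0.01  -1.   ] grip -0.001 F [ 0.1  0.1 -0.1] t 30.9 j [-0.09  0.73  0.71 -0.01  1.68 -1.62]
offset [0.0722 0.0001 0.0051]
world turn -3.14 -> yaw about tool y 3.14 needs rows 26
world turn 0.002 -> yaw about tool y -0.002 needs rows 1
world turn 3.144 -> yaw about tool y -3.144 needs rows 26
min rows 2
```

View pics/s23.png

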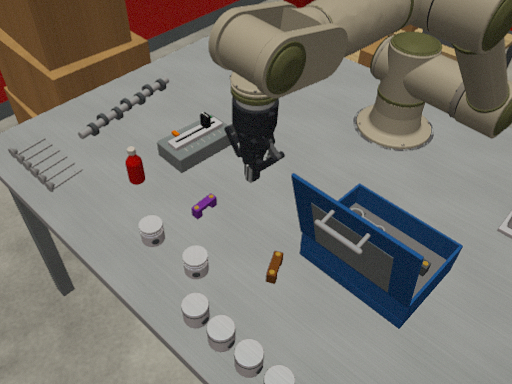

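Call:
{"method": "jog_arm", "body": {
  "targets": [
    {"offset":[0.036,0,0.0],"yaw":0},
    {"offset":[0.072,0,0.003],"yaw":0},
    {"offset":[0.072,0,0.003],"yaw":0},
    {"offset":[0.072,0.015,0.003],"yaw":0},
    {"offset":[0.072,0.015,0.003],"yaw":0}
  ]
}}

```text
time_s: 31.37
eef_pos: [704.3, 121.5, 283.9]
ee_rot: [-0.504, 0.517, 0.491, -0.488]
force: [-0.3, 0.4, -1.3]
grip_width: -0.0
```

```bash
python3 - <<'E'
from h import *
go(675,122,283)
c=cap("scene"); crop(c,(220,80,440,300),3,"s24")
c=cap("top"); crop(c,(75,100,235,260),4,"t24")
E
```

```text
TCP [704.3 121.5 283.9] jaw ang 1.528 approach [ 0.015 -0.01  -1.   ] grip -0.0 F [-0.3  0.4 -1.3] t 31.37 j [ 0.01  0.76  0.7  -0.01  1.66 -1.52]
offset [-0.0007  0.0005  0.0293]
min rows 1
```

View pics/s24.png

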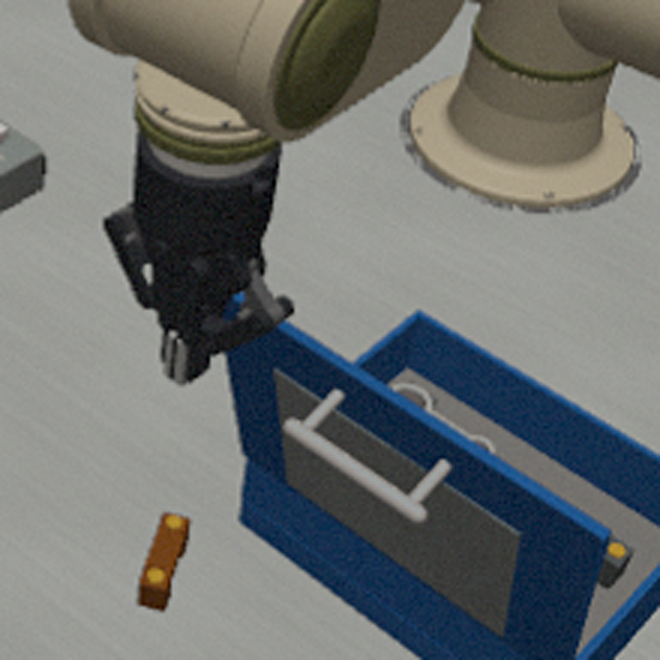

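View pics/t24.png

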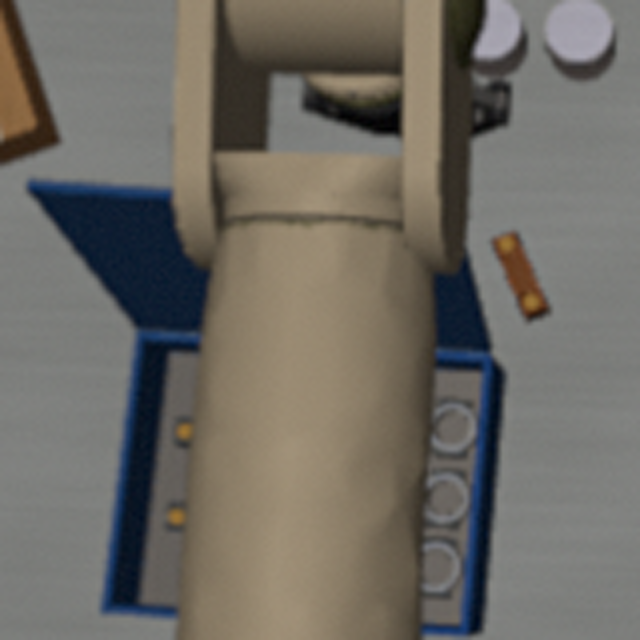

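```bash
cat > lid.py <<'E'
from h import *
import sys
def way(thetas,y=127,r=185,Hx=596.5,w=11):
    s=ctrl.sense(); M=rot(s).as_matrix()
    for th in thetas:
        P=np.array([Hx-r*np.cos(th)+8*np.sin(th)+w,y,90.5+r*np.sin(th)+8*np.cos(th)+17])
        print(th,P.round(0),(M.T@(P-s["eef_pos"])/1000).round(4).tolist())
if __name__=="__main__":
    go(0,0,0); way([float(a) for a in sys.argv[1:]])
E
python3 lid.py 1.9 1.8 1.7 1.6 1.5 1.4 1.3 1.2 1.1 1.0
```

```text
TCP [704.8 120.8 286.1] jaw ang 1.527 approach [ 0.017 -0.01  -1.   ] grip -0.003 F [ 0.1 -0.5  1.9] t 31.47 j [ 0.01  0.76  0.7  -0.01  1.66 -1.52]
offset [-0.1488  0.2751  0.7038]
min rows 19
1.9 [675. 127. 280.] [0.005, 0.0056, 0.0303]
1.8 [657. 127. 286.] [0.0041, -0.0006, 0.0477]
1.7 [639. 127. 290.] [0.0033, -0.005, 0.0657]
1.6 [621. 127. 292.] [0.0025, -0.0076, 0.084]
1.5 [602. 127. 293.] [0.0017, -0.0083, 0.1025]
1.4 [584. 127. 291.] [0.0009, -0.0072, 0.1209]
1.3 [566. 127. 288.] [0.0001, -0.0042, 0.1392]
1.2 [548. 127. 283.] [-0.0006, 0.0005, 0.1571]
1.1 [531. 127. 276.] [-0.0013, 0.0071, 0.1744]
1.0 [514. 127. 267.] [-0.0019, 0.0153, 0.1909]
```

Call:
{"method": "jog_arm", "body": {
  "targets": [
    {"offset":[0.003,0.004,0.02],"yaw":0},
    {"offset":[0.005,0.004,0.03],"yaw":0},
    {"offset":[0.005,0.003,0.039],"yaw":0},
    {"offset":[0.004,0,0.048],"yaw":0},
    {"offset":[0.004,-0.003,0.057],"yaw":0},
    {"offset":[0.003,-0.005,0.066],"yaw":0},
    {"offset":[0.003,-0.006,0.075],"yaw":0},
    {"offset":[0.002,-0.007,0.084],"yaw":0},
    {"offset":[0.002,-0.008,0.093],"yaw":0},
    {"offset":[0.002,-0.008,0.102],"yaw":0}
  ]
}}

```text
time_s: 32.3
eef_pos: [603.0, 126.8, 293.8]
ee_rot: [-0.503, 0.518, 0.492, -0.486]
force: [4.9, 1.0, 1.9]
grip_width: -0.004
```

```bash
python3 lid.py 1.5 1.4 1.3 1.2 1.1 1.0 .9; python3 - <<'E'
from h import *
c=cap("scene"); crop(c,(220,80,440,300),3,"s25")
E
```

```text
TCP [603.  126.8 293.8] jaw ang 1.526 approach [ 0.021 -0.009 -1.   ] grip -0.004 F [4.9 1.  1.9] t 32.3 j [ 0.02  0.49  1.13 -0.01  1.5  -1.5 ]
offset [-0.1511  0.2824  0.6029]
min rows 17
1.5 [602. 127. 293.] [0.0001, 0.0012, 0.0006]
1.4 [584. 127. 291.] [-0.0007, 0.0023, 0.0191]
1.3 [566. 127. 288.] [-0.0015, 0.0052, 0.0374]
1.2 [548. 127. 283.] [-0.0022, 0.0099, 0.0553]
1.1 [531. 127. 276.] [-0.0029, 0.0163, 0.0726]
1.0 [514. 127. 267.] [-0.0036, 0.0245, 0.0892]
0.9 [499. 127. 257.] [-0.0042, 0.0343, 0.1049]
```

View pics/s25.png

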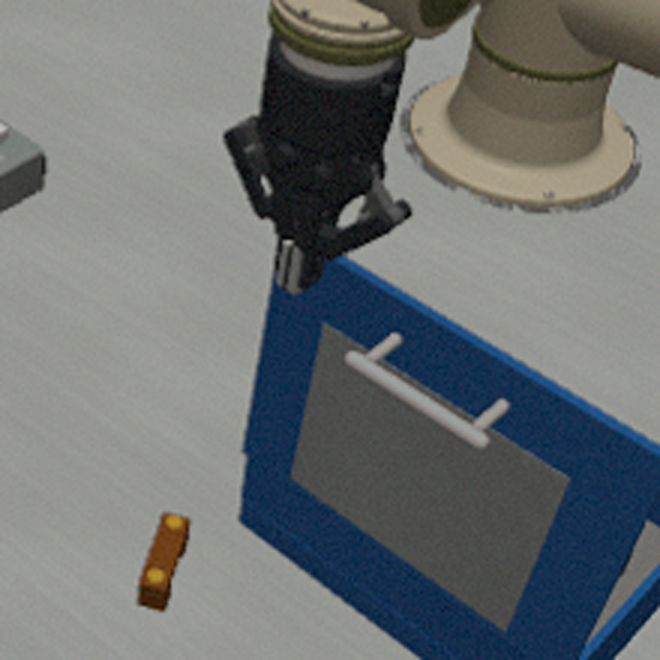

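Working: the lid is swinging and the reaction is 5 N. Continue.

Call:
{"method": "jog_arm", "body": {
  "targets": [
    {"offset":[0,0.002,0.01],"yaw":0},
    {"offset":[0,0.002,0.019],"yaw":0},
    {"offset":[-0.001,0.004,0.028],"yaw":0},
    {"offset":[-0.001,0.005,0.037],"yaw":0},
    {"offset":[-0.001,0.0075,0.046],"yaw":0},
    {"offset":[-0.002,0.01,0.055],"yaw":0},
    {"offset":[-0.002,0.013,0.064],"yaw":0},
    {"offset":[-0.003,0.016,0.073],"yaw":0},
    {"offset":[-0.003,0.02,0.081],"yaw":0},
    {"offset":[-0.003,0.024,0.089],"yaw":0},
    {"offset":[-0.003,0.029,0.097],"yaw":0},
    {"offset":[-0.004,0.034,0.105],"yaw":0}
  ]
}}

```text
time_s: 33.35
eef_pos: [497.8, 127.1, 259.2]
ee_rot: [-0.503, 0.519, 0.492, -0.485]
force: [1.2, 1.7, 1.3]
grip_width: 0.002
```

```bash
python3 lid.py .9 .8 .7 .6 .5 .4 .3 .2 .1 0; python3 - <<'E'
from h import *
c=cap("scene"); crop(c,(220,80,470,330),3,"s26")
E
```

```text
TCP [497.8 127.1 259.2] jaw ang 1.526 approach [ 0.023 -0.009 -1.   ] grip 0.002 F [1.2 1.7 1.3] t 33.35 j [ 0.03  0.27  1.53 -0.01  1.32 -1.5 ]
offset [-0.1471  0.2488  0.4976]
min rows 14
0.9 [499. 127. 257.] [-0.0, 0.0018, -0.0009]
0.8 [484. 127. 246.] [-0.0006, 0.0131, 0.0138]
0.7 [471. 127. 233.] [-0.001, 0.0257, 0.0272]
0.6 [459. 127. 219.] [-0.0015, 0.0397, 0.0394]
0.5 [449. 127. 203.] [-0.0018, 0.0548, 0.0501]
0.4 [440. 127. 187.] [-0.0021, 0.0709, 0.0592]
0.3 [433. 127. 170.] [-0.0022, 0.0878, 0.0667]
0.2 [428. 127. 152.] [-0.0023, 0.1054, 0.0724]
0.1 [424. 127. 134.] [-0.0023, 0.1235, 0.0764]
0.0 [422. 127. 116.] [-0.0023, 0.1419, 0.0786]
```

View pics/s26.png

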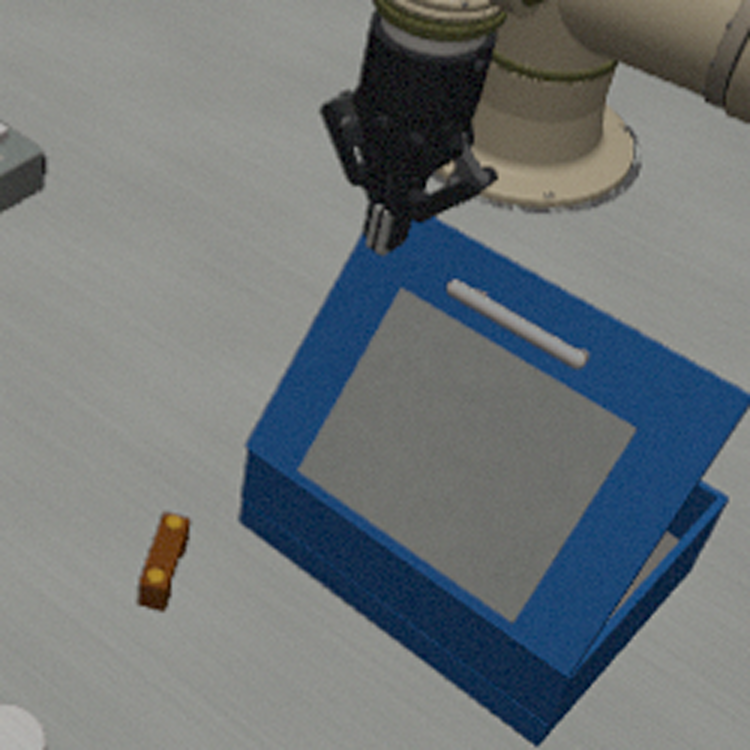

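Call:
{"method": "jog_arm", "body": {
  "targets": [
    {"offset":[0,0.007,0.008],"yaw":0},
    {"offset":[0,0.013,0.014],"yaw":0},
    {"offset":[-0.001,0.019,0.021],"yaw":0},
    {"offset":[-0.001,0.026,0.027],"yaw":0},
    {"offset":[-0.001,0.033,0.034],"yaw":0},
    {"offset":[-0.001,0.04,0.039],"yaw":0},
    {"offset":[-0.002,0.047,0.045],"yaw":0},
    {"offset":[-0.002,0.055,0.05],"yaw":0},
    {"offset":[-0.002,0.063,0.055],"yaw":0},
    {"offset":[-0.002,0.071,0.059],"yaw":0},
    {"offset":[-0.002,0.079,0.063],"yaw":0},
    {"offset":[-0.002,0.088,0.067],"yaw":0}
  ]
}}

```text
time_s: 34.4
eef_pos: [431.1, 127.1, 168.1]
ee_rot: [-0.503, 0.518, 0.492, -0.486]
force: [2.2, 0.5, 1.1]
grip_width: -0.002
```

```bash
python3 lid.py .3 .2 .1 .05 0; python3 - <<'E'
from h import *
c=cap("scene"); crop(c,(220,80,470,330),3,"s27")
E
```

```text
TCP [431.1 127.1 168.1] jaw ang 1.526 approach [ 0.021 -0.01  -1.   ] grip -0.002 F [2.2 0.5 1.1] t 34.4 j [ 0.03  0.23  1.84 -0.01  1.06 -1.49]
offset [-0.1448  0.1604  0.4285]
min rows 12
0.3 [433. 127. 170.] [-0.0001, -0.0016, -0.0021]
0.2 [428. 127. 152.] [-0.0002, 0.016, 0.0036]
0.1 [424. 127. 134.] [-0.0002, 0.034, 0.0076]
0.05 [423. 127. 125.] [-0.0001, 0.0432, 0.0088]
0.0 [422. 127. 116.] [-0.0001, 0.0524, 0.0097]
```

View pics/s27.png

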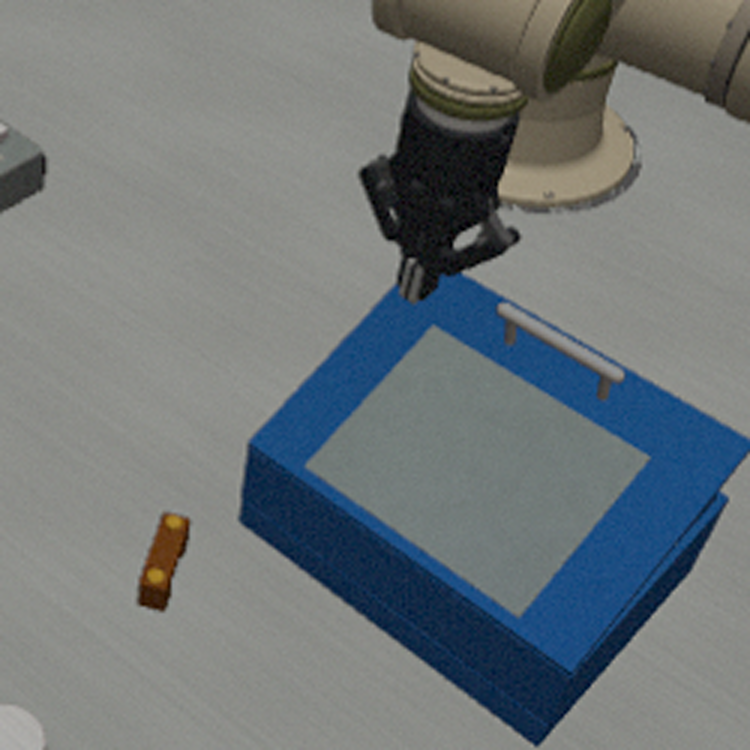

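Call:
{"method": "jog_arm", "body": {
  "targets": [
    {"offset":[0,0.009,0.002],"yaw":0},
    {"offset":[0,0.017,0.004],"yaw":0},
    {"offset":[0,0.025,0.006],"yaw":0},
    {"offset":[0,0.033,0.007],"yaw":0},
    {"offset":[0,0.038,0.008],"yaw":0},
    {"offset":[0,0.043,0.009],"yaw":0},
    {"offset":[0,0.047,0.009],"yaw":0},
    {"offset":[0,0.05,0.01],"yaw":0},
    {"offset":[0,0.052,0.01],"yaw":0},
    {"offset":[0,0.052,0.01],"yaw":0}
  ]
}}

```text
time_s: 35.28
eef_pos: [420.7, 127.1, 115.4]
ee_rot: [-0.504, 0.518, 0.491, -0.487]
force: [-5.1, -0.6, 17.3]
grip_width: 0.001
```

```bash
python3 lid.py 0; python3 - <<'E'
from h import *
c=cap("scene"); crop(c,(220,80,470,330),3,"s28")
E
```

```text
TCP [420.7 127.1 115.4] jaw ang 1.527 approach [ 0.018 -0.01  -1.   ] grip 0.001 F [-5.1 -0.6 17.3] t 35.28 j [ 0.03  0.29  1.92 -0.01  0.91 -1.49]
offset [-0.1445  0.1092  0.4167]
min rows 11
0.0 [422. 127. 116.] [0.0, -0.0001, -0.0018]
```

View pics/s28.png

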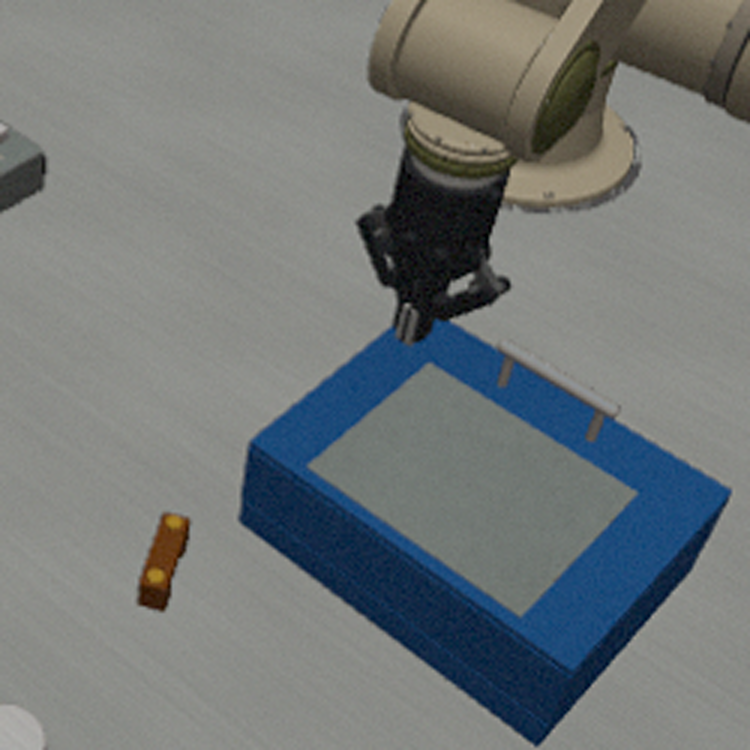

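Call:
{"method": "jog_arm", "body": {
  "targets": [
    {"offset":[0,0.003,0],"yaw":0},
    {"offset":[0,0.004,0],"yaw":0},
    {"offset":[0,0.004,0],"yaw":0}
  ]
}}

```text
time_s: 35.58
eef_pos: [420.8, 127.1, 115.0]
ee_rot: [-0.503, 0.518, 0.491, -0.487]
force: [-20.7, -2.5, 53.4]
grip_width: 0.002
```

Call:
{"method": "jog_arm", "body": {
  "targets": [
    {"offset":[0,-0.02,0],"yaw":0},
    {"offset":[0,-0.05,0],"yaw":0},
    {"offset":[0,-0.09,0],"yaw":0},
    {"offset":[0,-0.09,0],"yaw":0}
  ]
}}

```text
time_s: 35.92
eef_pos: [421.5, 128.3, 211.1]
ee_rot: [-0.501, 0.52, 0.494, -0.484]
force: [0.1, -0.4, 0.9]
grip_width: 0.0
```

```bash
python3 - <<'E'
from h import *
print(ctrl.sense()["eef_pos"],ctrl.sense()["force"])
c=cap("scene"); crop(c,(270,150,470,330),4,"s29"); crop(c,(150,100,250,180),8,"con_s")
c=cap("top"); crop(c,(310,180,380,270),8,"con_t")
E
```

```text
[421.48824358 128.27355448 211.0764809 ] [ 0.14261212 -0.42229347  0.91607683]
```

View pics/s29.png

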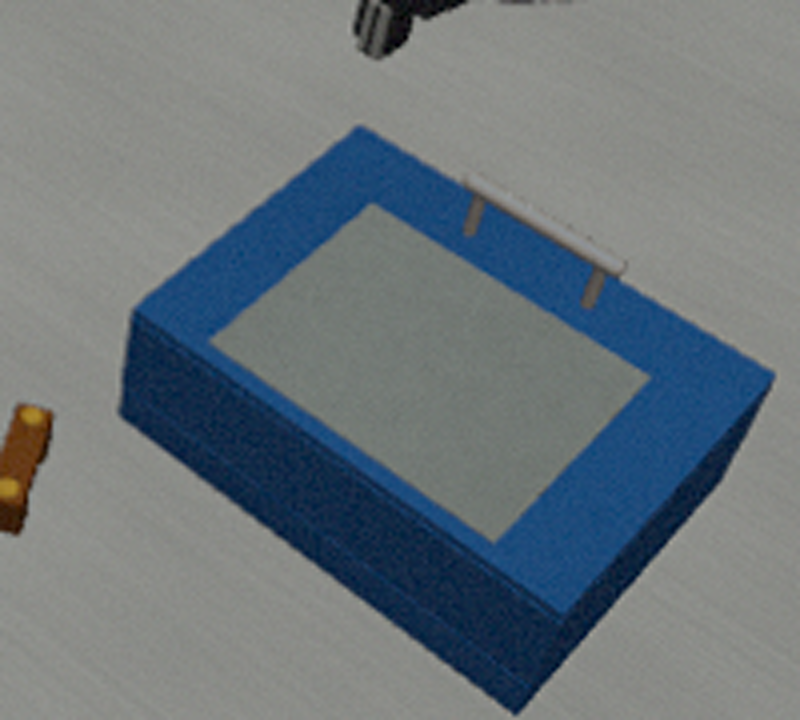

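View pics/con_s.png

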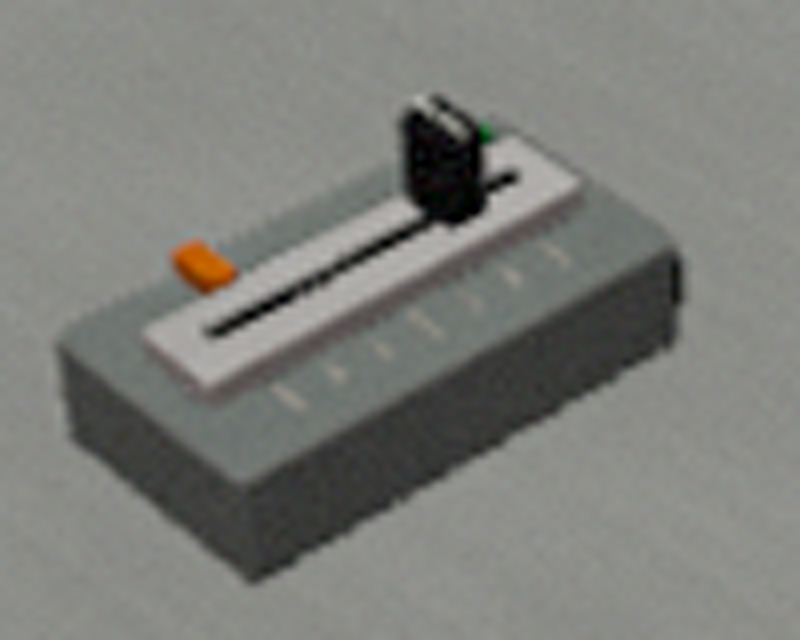

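View pics/con_t.png

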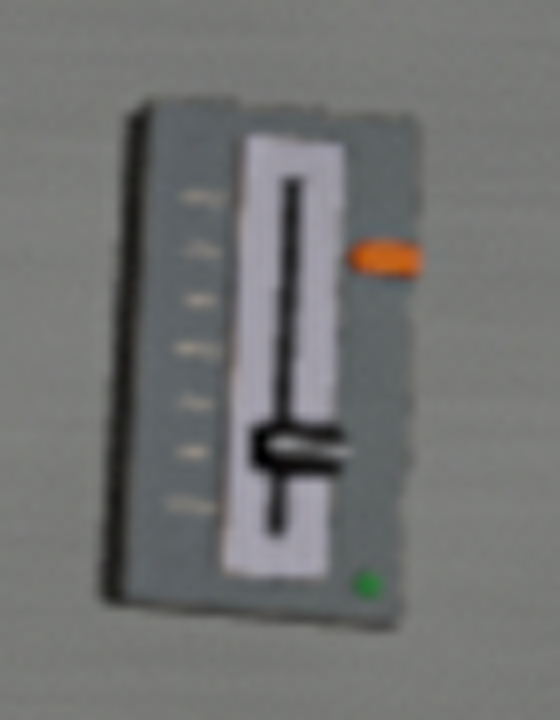

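```bash
python3 - <<'E'
from h import *
ct=cap("top");cs=cap("scene")
T=lambda l:np.array((310,180))+np.array(l,float)/8-.44
S=lambda l:np.array((150,100))+np.array(l,float)/8-.44
g_t=[(197,505),(193,452),(193,403),(197,350),(197,300),(200,250),(202,197)]
g_s=[(557,253),(511,274),(466,302),(424,325),(384,350),(336,373),(291,398)]
print("corners top",unproj(ct,T([(150,100),(420,115),(397,628),(120,603)]),50)[:,:2].round(1).tolist())
print("corners scene",unproj(cs,S([(60,342),(245,482),(680,252),(495,125)]),50)[:,:2].round(1).tolist())
print("grad top",unproj(ct,T(g_t),50)[:,:2].round(1).tolist())
print("grad sc",unproj(cs,S(g_s),50)[:,:2].round(1).tolist())
print("slot top",unproj(ct,T([(275,530),(291,180)]),66)[:,:2].round(1).tolist(),"scene",unproj(cs,S([(515,176),(208,332)]),66)[:,:2].round(1).tolist())
print("fader top face: top",unproj(ct,T([(312,450),(345,452),(270,440)]),105)[:,:2].round(1).tolist(),"scene",unproj(cs,S([(440,117)]),105)[:,:2].round(1).tolist())
print("fader base scene",unproj(cs,S([(455,218)]),65)[:,:2].round(1))
print("marker top",unproj(ct,T([(350,258),(387,258),(420,260)]),60)[:,:2].round(1).tolist(),"scene",unproj(cs,S([(190,248),(222,267)]),60)[:,:2].round(1).tolist())
E
```

```text
corners top [[596.9, -307.2], [593.7, -415.6], [392.2, -401.9], [399.6, -293.8]]
corners scene [[594.5, -411.2], [599.1, -307.7], [407.8, -289.7], [400.1, -394.0]]
grad top [[437.9, -324.2], [458.3, -322.9], [477.4, -323.1], [498.1, -324.9], [517.8, -325.1], [537.5, -326.5], [558.6, -327.5]]
grad sc [[438.8, -321.4], [458.7, -324.5], [480.9, -324.5], [500.0, -325.8], [519.2, -325.7], [539.3, -328.4], [559.1, -329.6]]
slot top [[428.8, -350.4], [564.3, -358.8]] scene [[431.7, -349.5], [567.1, -361.5]]
fader top face: top [[458.3, -354.3], [457.8, -366.7], [461.7, -338.6]] scene [[461.6, -354.0]]
fader base scene [[ 463. -348.]]
marker top [[534.8, -383.3], [535.2, -397.9], [534.7, -411.0]] scene [[535.8, -408.5], [535.2, -391.9]]
```

```bash
python3 - <<'E'
from h import *
go(461,-352.5,170,-0.066)
E
```

```text
TCP [418.7 128.  204. ] jaw ang 1.527 approach [ 0.017 -0.011 -1.   ] grip -0.006 F [ 0.1 -0.5 -0.1] t 36.12 j [ 0.03  0.16  1.82 -0.01  1.15 -1.49]
offset [-0.4778  0.0398 -0.0624]
world turn -1.593 -> yaw about tool y 1.593 needs rows 13
world turn 1.548 -> yaw about tool y -1.548 needs rows 13
min rows 12
```

Call:
{"method": "jog_arm", "body": {
  "targets": [
    {"offset":[-0.04,0,-0.005],"yaw":0.12},
    {"offset":[-0.08,0,-0.01],"yaw":0.24},
    {"offset":[-0.12,0,-0.015],"yaw":0.36},
    {"offset":[-0.16,0,-0.02],"yaw":0.48},
    {"offset":[-0.2,0,-0.025],"yaw":0.6},
    {"offset":[-0.24,0,-0.03],"yaw":0.72},
    {"offset":[-0.28,0,-0.035],"yaw":0.84},
    {"offset":[-0.32,0,-0.04],"yaw":0.96},
    {"offset":[-0.36,0.01,-0.045],"yaw":1.08},
    {"offset":[-0.4,0.02,-0.05],"yaw":1.2},
    {"offset":[-0.44,0.03,-0.057],"yaw":1.32},
    {"offset":[-0.478,0.04,-0.062],"yaw":1.44}
  ],
  "fingers": 0.05
}}

```text
time_s: 37.12
eef_pos: [459.9, -354.5, 167.4]
ee_rot: [-0.703, 0.71, 0.034, -0.023]
force: [1.5, 0.6, 0.8]
grip_width: 0.581
```

```bash
python3 - <<'E'
from h import *
go(461,-352.5,170,-0.066)
E
```

```text
TCP [ 459.9 -354.5  167.4] jaw ang 0.081 approach [ 0.015 -0.008 -1.   ] grip 0.581 F [1.5 0.6 0.8] t 37.12 j [-0.86  0.5   1.45  0.01  1.18 -0.94]
offset [ 0.0013 -0.0026  0.0019]
world turn -3.289 -> yaw about tool y 3.289 needs rows 27
world turn -0.147 -> yaw about tool y 0.147 needs rows 2
world turn 2.995 -> yaw about tool y -2.995 needs rows 24
min rows 1
```

Call:
{"method": "jog_arm", "body": {
  "targets": [
    {"offset":[0.001,0,0.002],"yaw":0.1},
    {"offset":[0.001,0,0.002],"yaw":0.147},
    {"offset":[0.001,0,0.002],"yaw":0.147},
    {"offset":[0.001,0,0.002],"yaw":0.147}
  ]
}}

```text
time_s: 37.45
eef_pos: [460.5, -352.1, 166.1]
ee_rot: [-0.704, 0.709, -0.018, 0.028]
force: [-0.3, 0.3, -0.7]
grip_width: 0.585
```

```bash
python3 - <<'E'
from h import *
go(461,-352.5,98,-0.066)
c=cap("scene"); crop(c,(150,60,250,180),6,"s31"); 
E
```

```text
TCP [ 460.5 -352.1  166.1] jaw ang -0.064 approach [ 0.014 -0.007 -1.   ] grip 0.585 F [-0.3  0.3 -0.7] t 37.45 j [-0.86  0.5   1.45  0.01  1.18 -0.8 ]
offset [-0.0004  0.0681  0.    ]
world turn -3.143 -> yaw about tool y 3.143 needs rows 26
world turn -0.002 -> yaw about tool y 0.002 needs rows 1
world turn 3.14 -> yaw about tool y -3.14 needs rows 26
min rows 2
```

View pics/s31.png

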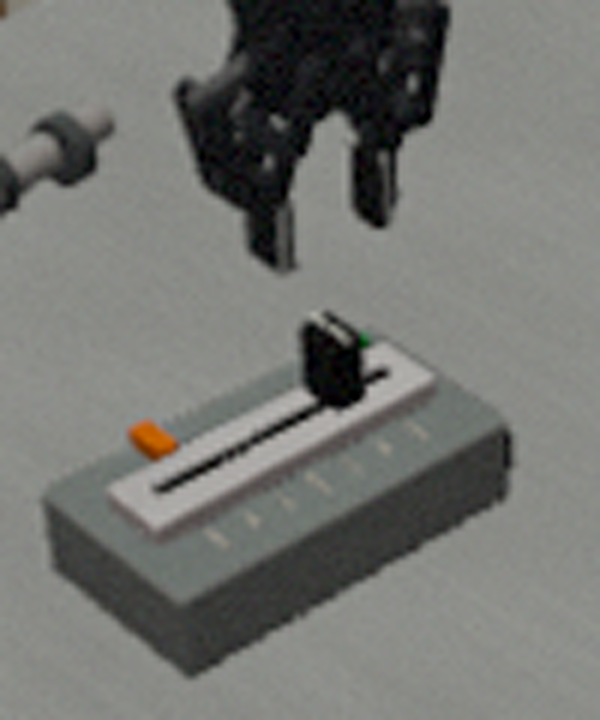

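Jaws straddle the fader. Descend and close softly.

Call:
{"method": "jog_arm", "body": {
  "targets": [
    {"offset":[0,0.025,0],"yaw":0},
    {"offset":[0,0.05,0],"yaw":0},
    {"offset":[0,0.065,0],"yaw":0},
    {"offset":[0,0.068,0],"yaw":0},
    {"offset":[0,0.068,0],"yaw":0},
    {"offset":[0,0.068,0],"yaw":0}
  ]
}}

```text
time_s: 38.0
eef_pos: [461.9, -352.7, 99.6]
ee_rot: [-0.704, 0.71, -0.017, 0.028]
force: [0.1, -0.6, 0.5]
grip_width: 0.584
```

Call:
{"method": "jog_arm", "body": {
  "targets": [
    {"offset":[0,0,0],"yaw":0},
    {"offset":[0,0,0],"yaw":0},
    {"offset":[0,0,0],"yaw":0},
    {"offset":[0,0,0],"yaw":0},
    {"offset":[0,0,0],"yaw":0},
    {"offset":[0,0,0],"yaw":0},
    {"offset":[0,0,0],"yaw":0}
  ],
  "fingers": 0.0,
  "grip_force": 30
}}

```text
time_s: 38.58
eef_pos: [462.2, -353.0, 100.9]
ee_rot: [-0.703, 0.71, -0.016, 0.028]
force: [-0.7, 1.8, 6.4]
grip_width: 0.227
```

```bash
python3 - <<'E'
from h import *
go(537.5,-358,98,-0.066)
E
```

```text
TCP [ 462.2 -353.   100.9] jaw ang -0.063 approach [ 0.016 -0.01  -1.   ] grip 0.227 F [-0.7  1.8  6.4] t 38.58 j [-0.86  0.58  1.51  0.01  1.04 -0.8 ]
offset [ 0.0754  0.0041 -0.0002]
world turn -3.145 -> yaw about tool y 3.145 needs rows 26
world turn -0.003 -> yaw about tool y 0.003 needs rows 1
world turn 3.138 -> yaw about tool y -3.138 needs rows 26
min rows 2
```

Call:
{"method": "jog_arm", "body": {
  "targets": [
    {"offset":[0.007,0,0],"yaw":0},
    {"offset":[0.016,0,0],"yaw":0},
    {"offset":[0.026,0,0],"yaw":0},
    {"offset":[0.036,0.001,0],"yaw":0},
    {"offset":[0.046,0.001,0],"yaw":0},
    {"offset":[0.056,0.001,0],"yaw":0},
    {"offset":[0.065,0.001,0],"yaw":0},
    {"offset":[0.071,0.001,0],"yaw":0},
    {"offset":[0.0745,0.001,0],"yaw":0},
    {"offset":[0.0745,0.001,0],"yaw":0},
    {"offset":[0.0745,0.001,0],"yaw":0}
  ]
}}

```text
time_s: 39.5
eef_pos: [536.7, -357.7, 101.0]
ee_rot: [-0.703, 0.71, -0.016, 0.028]
force: [1.3, -0.1, -2.5]
grip_width: 0.227
```

```bash
python3 - <<'E'
from h import *
go(537.5,-358,98,-0.066)
c=cap("scene"); crop(c,(150,60,250,180),6,"s32"); c=cap("top"); crop(c,(300,170,390,270),7,"t32")
E
```

```text
TCP [ 536.7 -357.7  101. ] jaw ang -0.063 approach [ 0.016 -0.01  -1.   ] grip 0.227 F [ 1.3 -0.1 -2.5] t 39.5 j [-0.77  0.7   1.29  0.    1.13 -0.71]
offset [ 0.0008  0.003  -0.0002]
world turn -3.145 -> yaw about tool y 3.145 needs rows 26
world turn -0.003 -> yaw about tool y 0.003 needs rows 1
world turn 3.138 -> yaw about tool y -3.138 needs rows 26
min rows 1
```

View pics/s32.png

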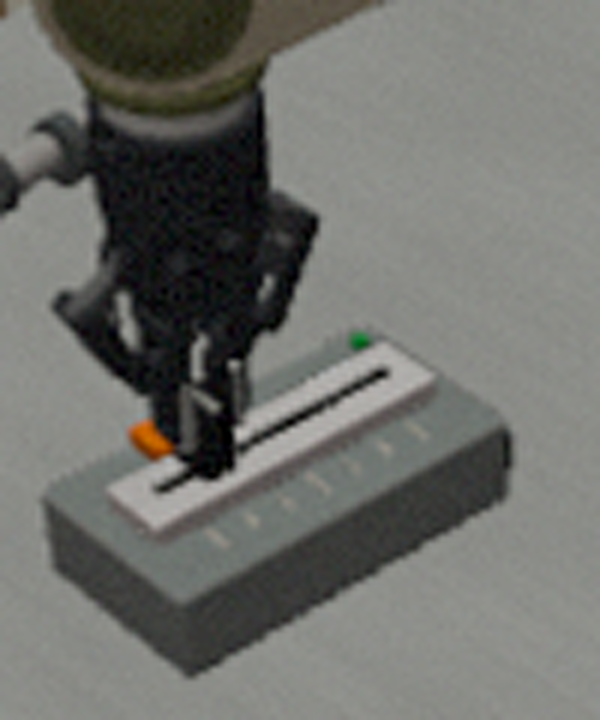

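View pics/t32.png

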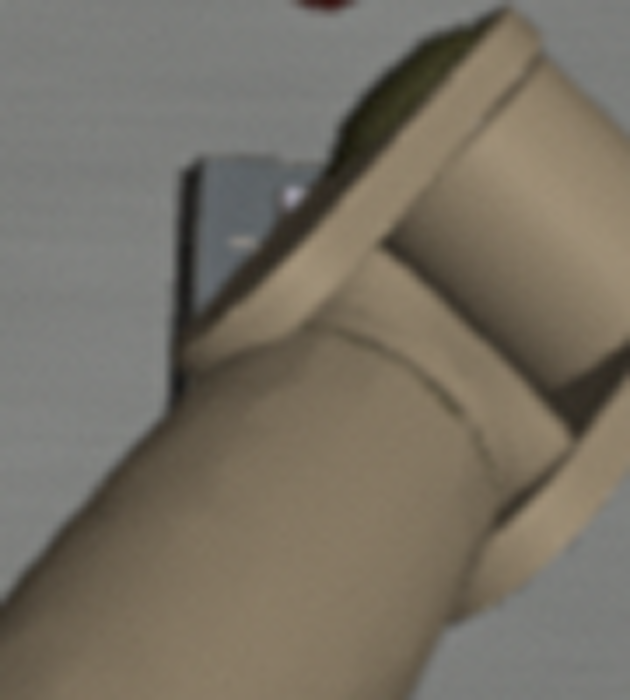

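```bash
cat > ov.py <<'E'
from h import *
import sys
def ov(s,name,cam="scene",box=(165,100,215,150),f=14,zero=458.8,mk=101.0):
    c=cap(cam); x0,y0,x1,y1=box
    im=cv2.cvtColor(cv2.resize(c["img"][y0:y1,x0:x1],None,fx=f,fy=f,interpolation=cv2.INTER_CUBIC),cv2.COLOR_RGB2BGR)
    u=np.array([.9978,-.066]); v=np.array([-.066,-.9978])  # v = console +x
    # track line: point with t along v
    t0=np.array([431,-350.])@v
    def W(ss,t,z): p=u*ss+v*(t0+t); return [p[0],p[1],z]
    def line(P,col):
        q=(proj(c,P)-[x0,y0]+.5)*f
        cv2.polylines(im,[q.round().astype(int)],False,col,1)
    S=zero+s
    for z in(65,105): line([W(S+a,b,z) for a,b in((-10,-14),(10,-14),(10,14),(-10,14),(-10,-14))],(0,255,0))
    M=zero+mk
    line([W(M,-14,65),W(M,20,65)],(0,0,255)); line([W(M,20,60),W(M,55,60)],(255,255,0))
    cv2.imwrite(f"pics/{name}.png",im)
    s_=ctrl.sense(); print("TCP s",(s_["eef_pos"][:2]@u-zero).round(1))
if __name__=="__main__": ov(float(sys.argv[1]),sys.argv[2])
E
python3 ov.py 101 ov1
```

```text
TCP s 100.0
```

View pics/ov1.png

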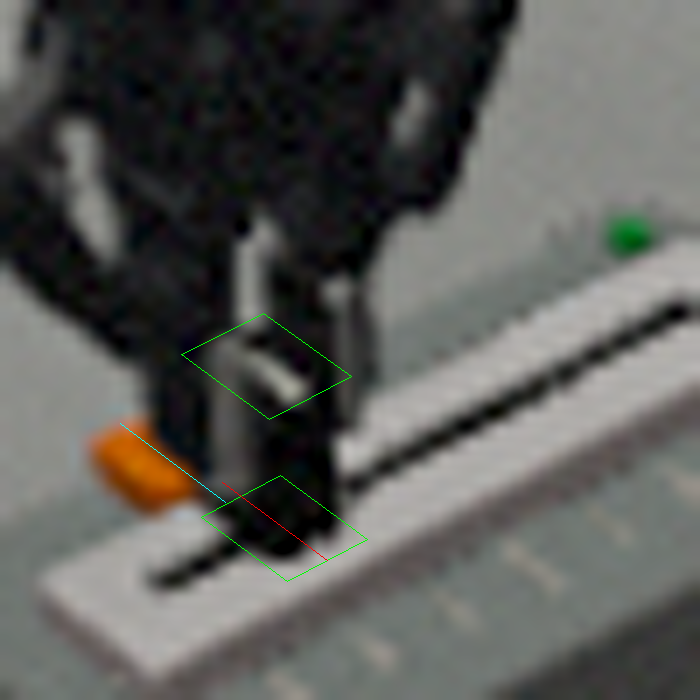

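```bash
python3 - <<'E'
from h import *
u=np.array([.9978,-.066]); v=np.array([-.066,-.9978])
for n in("top","scene"):
    c=cap(n); im=cv2.cvtColor(cv2.imread(f"pics/{n}0.png"),cv2.COLOR_BGR2RGB).astype(float)
    b=(340,200,375,222) if n=="top" else (165,122,190,145)
    x0,y0,x1,y1=b; sub=im[y0:y1,x0:x1]
    w=np.clip((sub[...,0]-sub[...,2])/150,0,None); w[w<.08]=0
    print(n,"peak",w.max().round(2),"area px",(w/np.percentile(w[w>0],90)).clip(0,1).sum().round(1))
    ys,xs=np.nonzero(w>0); wt=w[ys,xs]
    for z in(50,55,60):
        P=unproj(c,np.c_[xs+x0,ys+y0],z)[:,:2]; s=P@u-458.8; t=P@v
        hs=(w[ys,xs]>.5*w.max())
        print(z,"centroid s",(s@wt/wt.sum()).round(1),"t",(t@wt/wt.sum()).round(1),"half-max range s",s[hs].min().round(1),s[hs].max().round(1),"t",t[hs].min().round(1),t[hs].max().round(1))
    # grey level of dark/bright top faces
    print(np.round(w*100).astype(int)[2:20, :30] if n=="scene" else "")
E
python3 - <<'E'
import cv2
for n,b in(("top",(335,195,385,225)),("scene",(160,118,200,150))):
    im=cv2.imread(f"pics/{n}0.png"); x0,y0,x1,y1=b
    cv2.imwrite(f"pics/mk_{n}.png",cv2.resize(im[y0:y1,x0:x1],None,fx=16,fy=16,interpolation=cv2.INTER_NEAREST))
E
```

```text
top peak 1.18 area px 28.6
50 centroid s 102.5 t 364.6 half-max range s 98.0 108.7 t 352.1 374.7
55 centroid s 101.9 t 363.1 half-max range s 97.5 108.1 t 350.6 373.1
60 centroid s 101.3 t 361.6 half-max range s 96.9 107.4 t 349.2 371.6

scene peak 1.35 area px 28.5
50 centroid s 98.7 t 371.9 half-max range s 92.0 106.0 t 359.7 384.4
55 centroid s 102.2 t 366.3 half-max range s 95.6 109.5 t 354.2 378.8
60 centroid s 105.7 t 360.8 half-max range s 99.1 113.0 t 348.8 373.1
[[  0   0   0   0   0   0   0   0   0   0   0   0   0   0   0   0   0   0
    0   0   0   0   0   0   0]
 [  0   0   0   0   0   0   0   0   0   0   0   0   0   0   0   0   0   0
    0   0   0   0   0   0   0]
 [  0   0   0   0   0   0   0   0   0   0   0   0   0   0   0   0   0   0
    0   0   0   0   0   0   0]
 [  0   0   0   0   0   0   0   0   0   0   0   0   0   0   0   0   0   0
    0   0   0   0   0   0   0]
 [  0   0   0   0   0   0   0   0   0   0   0   0   0   0   0   0   0   0
    0   0   0   0   0   0   0]
 [  0   0   0   0   0   0   0   0   0  11   0   0   0   0   0   0   0   0
    0   0   0   0   0   0
[... 566 characters left out ...]
28  57  87  95  85  55   9   0   0   0
    0   0   0   0   0   0   0]
 [  0   0   0   0   0   0   0   0   0  17  39  43   8   0   0   0   0   0
    0   0   0   0   0   0   0]
 [  0   0   0   0   0   0   0   0   0   0   0   0   0   0   0   0   0   0
    0   0   0   0   0   0   0]
 [  0   0   0   0   0   0   0   0   0   0   0   0   0   0   0   0   0   0
    0   0   0   0   0   0   0]
 [  0   0   0   0   0   0   0   0   0   0   0   0   0   0   0   0   0   0
    0   0   0   0   0   0   0]
 [  0   0   0   0   0   0   0   0   0   0   0   0   0   0   0   0   0   0
    0   0   0   0   0   0   0]
 [  0   0   0   0   0   0   0   0   0   0   0   0   0   0   0   0   0   0
    0   0   0   0   0   0   0]]
```

View pics/mk_scene.png

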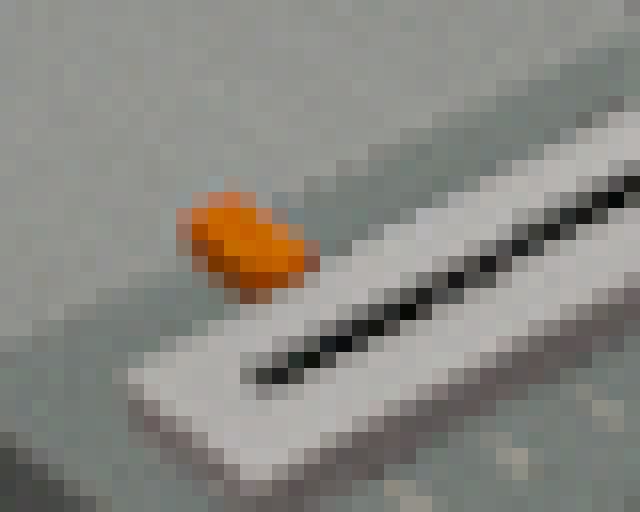

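View pics/mk_top.png

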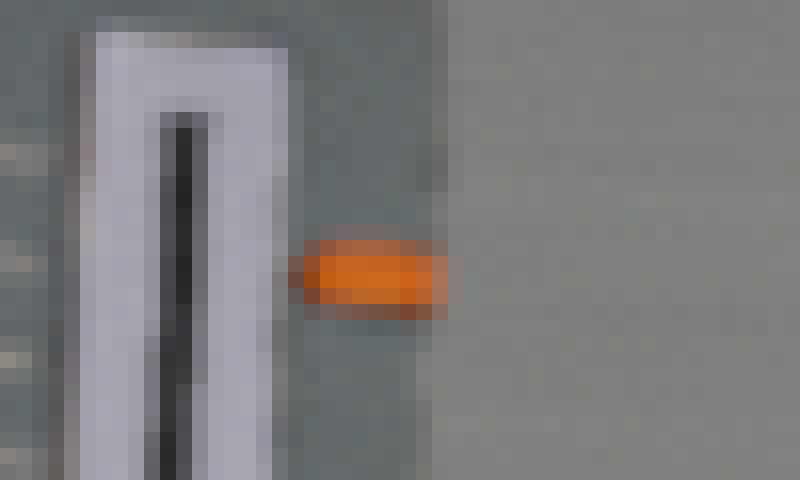

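Call:
{"method": "jog_arm", "body": {
  "targets": [
    {"offset":[0.002,0,0],"yaw":0},
    {"offset":[0.002,0,0],"yaw":0},
    {"offset":[0.002,0,0],"yaw":0},
    {"offset":[0.002,0,0],"yaw":0}
  ]
}}

```text
time_s: 40.08
eef_pos: [538.2, -357.8, 101.0]
ee_rot: [-0.704, 0.71, -0.017, 0.028]
force: [-1.3, -1.1, -4.0]
grip_width: 0.231
```

Call:
{"method": "jog_arm", "body": {
  "targets": [
    {"offset":[0,0,0],"yaw":0},
    {"offset":[0,0,0],"yaw":0},
    {"offset":[0,0,0],"yaw":0},
    {"offset":[0,-0.01,0],"yaw":0},
    {"offset":[0,-0.04,0],"yaw":0},
    {"offset":[0,-0.08,0],"yaw":0},
    {"offset":[0,-0.12,0.03],"yaw":0},
    {"offset":[0,-0.12,0.07],"yaw":0},
    {"offset":[0,-0.12,0.11],"yaw":0},
    {"offset":[0,-0.12,0.15],"yaw":0},
    {"offset":[0,-0.12,0.19],"yaw":0},
    {"offset":[0,-0.12,0.2],"yaw":0}
  ],
  "fingers": 0.05
}}

```text
time_s: 41.08
eef_pos: [549.1, -152.0, 220.6]
ee_rot: [-0.704, 0.71, -0.015, 0.027]
force: [-0.4, 0.5, -0.3]
grip_width: 0.584
```

```bash
python3 ov.py 102 ov2; python3 - <<'E'
from ov import ov
ov(102,"ov2t","top",(325,190,375,235),14,mk=102)
E
```

```text
TCP s 99.4
TCP s 99.5
```

View pics/ov2.png

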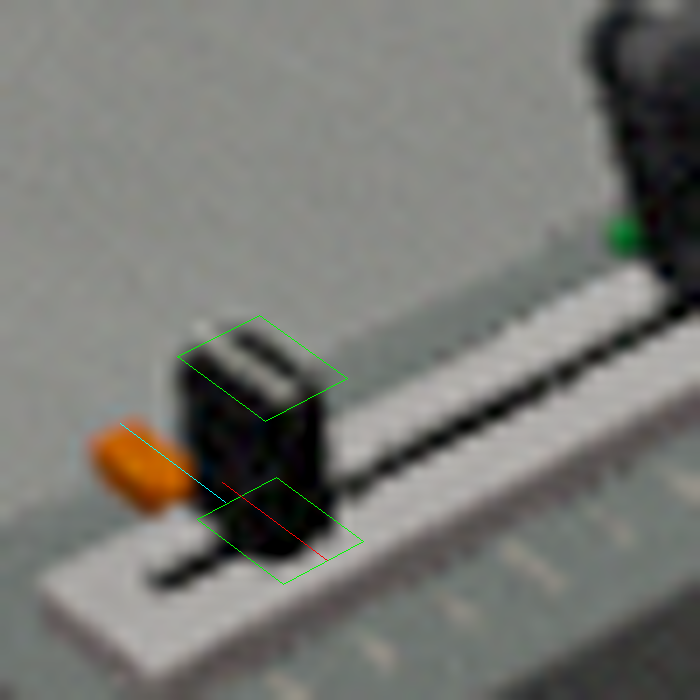

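View pics/ov2t.png

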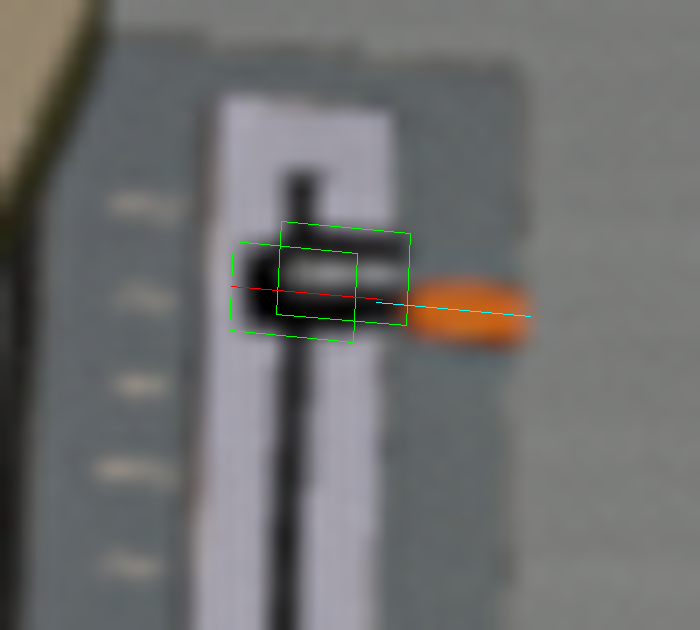

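Call:
{"method": "jog_arm", "body": {
  "targets": [
    {"offset":[0,0,0],"yaw":0},
    {"offset":[0,0,0],"yaw":0},
    {"offset":[0,0,0],"yaw":0},
    {"offset":[0,0,0],"yaw":0},
    {"offset":[0,0,0],"yaw":0},
    {"offset":[0,0,0],"yaw":0},
    {"offset":[0,0,0],"yaw":0},
    {"offset":[0,0,0],"yaw":0},
    {"offset":[0,0,0],"yaw":0},
    {"offset":[0,0,0],"yaw":0},
    {"offset":[0,0,0],"yaw":0},
    {"offset":[0,0,0],"yaw":0}
  ]
}}

```text
time_s: 42.18
eef_pos: [549.3, -155.2, 220.4]
ee_rot: [-0.703, 0.71, -0.015, 0.027]
force: [-0.1, 0.7, 0.2]
grip_width: 0.589
```

Call:
{"method": "jog_arm", "body": {
  "targets": [
    {"offset":[0,0,0],"yaw":0},
    {"offset":[0,0,0],"yaw":0},
    {"offset":[0,0,0],"yaw":0},
    {"offset":[0,0,0],"yaw":0},
    {"offset":[0,0,0],"yaw":0},
    {"offset":[0,0,0],"yaw":0},
    {"offset":[0,0,0],"yaw":0},
    {"offset":[0,0,0],"yaw":0},
    {"offset":[0,0,0],"yaw":0},
    {"offset":[0,0,0],"yaw":0},
    {"offset":[0,0,0],"yaw":0},
    {"offset":[0,0,0],"yaw":0}
  ]
}}

```text
time_s: 43.18
eef_pos: [549.3, -155.2, 220.4]
ee_rot: [-0.703, 0.71, -0.015, 0.027]
force: [0.1, 0.6, 0.4]
grip_width: 0.587
```

```bash
python3 - <<'E'
from h import *
go(538.2,-357.8,180,-0.066);go(538.2,-357.8,100,-0.066)
E
```

```text
TCP [ 549.3 -155.2  220.4] jaw ang -0.06 approach [ 0.017 -0.01  -1.   ] grip 0.587 F [0.1 0.6 0.4] t 43.18 j [-0.48  0.43  1.41 -0.    1.28 -0.42]
offset [ 0.0003  0.0423 -0.2025]
world turn -3.148 -> yaw about tool y 3.148 needs rows 26
world turn -0.006 -> yaw about tool y 0.006 needs rows 1
world turn 3.135 -> yaw about tool y -3.135 needs rows 26
min rows 5
TCP [ 549.3 -155.2  220.4] jaw ang -0.06 approach [ 0.017 -0.01  -1.   ] grip 0.587 F [0.1 0.6 0.4] t 43.18 j [-0.48  0.43  1.41 -0.    1.28 -0.42]
offset [-0.0011  0.1223 -0.2018]
world turn -3.148 -> yaw about tool y 3.148 needs rows 26
world turn -0.006 -> yaw about tool y 0.006 needs rows 1
world turn 3.135 -> yaw about tool y -3.135 needs rows 26
min rows 6
```

Call:
{"method": "jog_arm", "body": {
  "targets": [
    {"offset":[0,0.01,-0.04],"yaw":0},
    {"offset":[0,0.02,-0.08],"yaw":0},
    {"offset":[0,0.03,-0.12],"yaw":0},
    {"offset":[0,0.04,-0.16],"yaw":0},
    {"offset":[0,0.042,-0.2],"yaw":0},
    {"offset":[0,0.042,-0.202],"yaw":0},
    {"offset":[0,0.042,-0.202],"yaw":0},
    {"offset":[-0.001,0.07,-0.202],"yaw":0},
    {"offset":[-0.001,0.1,-0.202],"yaw":0},
    {"offset":[-0.001,0.12,-0.202],"yaw":0},
    {"offset":[-0.001,0.12,-0.202],"yaw":0},
    {"offset":[-0.001,0.12,-0.202],"yaw":0}
  ]
}}

```text
time_s: 44.18
eef_pos: [538.6, -356.8, 102.5]
ee_rot: [-0.704, 0.71, -0.015, 0.026]
force: [-0.0, -0.0, 0.5]
grip_width: 0.586
```

```bash
python3 - <<'E'
from h import *
go(538.2,-357.8,100,-0.066)
E
```

```text
TCP [ 538.6 -356.8  102.5] jaw ang -0.058 approach [ 0.016 -0.009 -1.   ] grip 0.586 F [-0.  -0.   0.5] t 44.18 j [-0.77  0.7   1.29  0.01  1.14 -0.71]
offset [-0.0004  0.0025 -0.001 ]
world turn -3.149 -> yaw about tool y 3.149 needs rows 26
world turn -0.008 -> yaw about tool y 0.008 needs rows 1
world turn 3.134 -> yaw about tool y -3.134 needs rows 26
min rows 1
```

Call:
{"method": "jog_arm", "body": {
  "targets": [
    {"offset":[0,0,0],"yaw":0},
    {"offset":[0,0,0],"yaw":0},
    {"offset":[0,0,0],"yaw":0},
    {"offset":[0,0,0],"yaw":0},
    {"offset":[0,0,0],"yaw":0},
    {"offset":[0,0,0],"yaw":0},
    {"offset":[0,0,0],"yaw":0}
  ],
  "fingers": 0.0,
  "grip_force": 30
}}

```text
time_s: 44.77
eef_pos: [539.2, -357.0, 104.6]
ee_rot: [-0.703, 0.71, -0.014, 0.027]
force: [0.3, 2.7, 6.8]
grip_width: 0.225
```

Call:
{"method": "jog_arm", "body": {
  "targets": [
    {"offset":[-0.008,0,0],"yaw":0},
    {"offset":[-0.018,0,0],"yaw":0},
    {"offset":[-0.028,0,0],"yaw":0},
    {"offset":[-0.038,0,0],"yaw":0},
    {"offset":[-0.048,-0.001,0],"yaw":0},
    {"offset":[-0.058,-0.001,0],"yaw":0},
    {"offset":[-0.068,-0.001,0],"yaw":0},
    {"offset":[-0.078,-0.001,0],"yaw":0},
    {"offset":[-0.087,-0.002,0],"yaw":0},
    {"offset":[-0.094,-0.002,0],"yaw":0},
    {"offset":[-0.098,-0.002,0],"yaw":0},
    {"offset":[-0.098,-0.002,0],"yaw":0}
  ]
}}

```text
time_s: 45.77
eef_pos: [440.5, -350.8, 104.7]
ee_rot: [-0.704, 0.71, -0.015, 0.027]
force: [-0.7, 3.0, -3.2]
grip_width: 0.227
```

```bash
python3 - <<'E'
from h import *
go(538.2,-357.8,100,-0.066)
print(ctrl.sense()["eef_pos"][:2]@[.9978,-.066]-458.8)
E
```

```text
TCP [ 440.5 -350.8  104.7] jaw ang -0.059 approach [ 0.017 -0.01  -1.   ] grip 0.227 F [-0.7  3.  -3.2] t 45.77 j [-0.88  0.54  1.57  0.01  1.02 -0.83]
offset [ 0.0979  0.0065 -0.0012]
world turn -3.149 -> yaw about tool y 3.149 needs rows 26
world turn -0.007 -> yaw about tool y 0.007 needs rows 1
world turn 3.134 -> yaw about tool y -3.134 needs rows 26
min rows 3
3.8719073017685446
```

Now edge down to the end stop, watching the force.

Call:
{"method": "jog_arm", "body": {
  "targets": [
    {"offset":[-0.002,0,0],"yaw":0},
    {"offset":[-0.003,0,0],"yaw":0},
    {"offset":[-0.004,0,0],"yaw":0},
    {"offset":[-0.004,0,0],"yaw":0}
  ]
}}

```text
time_s: 46.1
eef_pos: [436.6, -350.5, 104.7]
ee_rot: [-0.704, 0.71, -0.014, 0.027]
force: [0.6, 3.7, -3.3]
grip_width: 0.23
```

Call:
{"method": "jog_arm", "body": {
  "targets": [
    {"offset":[-0.001,0,0],"yaw":0},
    {"offset":[-0.002,0,0],"yaw":0},
    {"offset":[-0.002,0,0],"yaw":0}
  ]
}}

```text
time_s: 46.35
eef_pos: [435.7, -350.4, 104.7]
ee_rot: [-0.703, 0.71, -0.013, 0.028]
force: [9.3, 1.6, -7.3]
grip_width: 0.223
```

Call:
{"method": "jog_arm", "body": {
  "targets": [
    {"offset":[-0.001,0,0],"yaw":0},
    {"offset":[-0.002,0,0],"yaw":0},
    {"offset":[-0.002,0,0],"yaw":0},
    {"offset":[-0.002,0,0],"yaw":0}
  ]
}}

```text
time_s: 46.68
eef_pos: [435.5, -350.4, 104.7]
ee_rot: [-0.703, 0.711, -0.012, 0.03]
force: [13.4, 0.9, -7.7]
grip_width: 0.222
```

```bash
python3 - <<'E'
from h import *
s=ctrl.sense();print(s["eef_pos"],s["force"],s["eef_pos"][:2]@[.9978,-.066]-458.8,s["time_s"])
E
```

```text
[ 435.49949921 -350.41482818  104.74027868] [13.35600415  0.88647621 -7.66075224] -1.1312210265579097 46.6833
```

Call:
{"method": "jog_arm", "body": {
  "targets": [
    {"offset":[0,0,0],"yaw":0},
    {"offset":[0,0,0],"yaw":0},
    {"offset":[0,0,0],"yaw":0},
    {"offset":[0,0,0],"yaw":0},
    {"offset":[0,-0.02,0],"yaw":0},
    {"offset":[0,-0.05,0],"yaw":0},
    {"offset":[0,-0.09,0.02],"yaw":0},
    {"offset":[0,-0.12,0.06],"yaw":0},
    {"offset":[0,-0.12,0.1],"yaw":0},
    {"offset":[0,-0.12,0.14],"yaw":0},
    {"offset":[0,-0.12,0.18],"yaw":0},
    {"offset":[0,-0.12,0.2],"yaw":0}
  ],
  "fingers": 0.05
}}

```text
time_s: 47.68
eef_pos: [443.9, -146.3, 223.2]
ee_rot: [-0.703, 0.711, -0.011, 0.03]
force: [0.4, -1.1, 0.1]
grip_width: 0.587
```

```bash
python3 - <<'E'
from ov import *
ov(0,"ov3","scene",(165,95,235,150),11); ov(0,"ov3t","top",(325,195,375,255),11)
cap("scene","s_end"); cap("top","t_end")
E
```

```text
TCP s -6.2
TCP s -5.8
```

View pics/ov3.png

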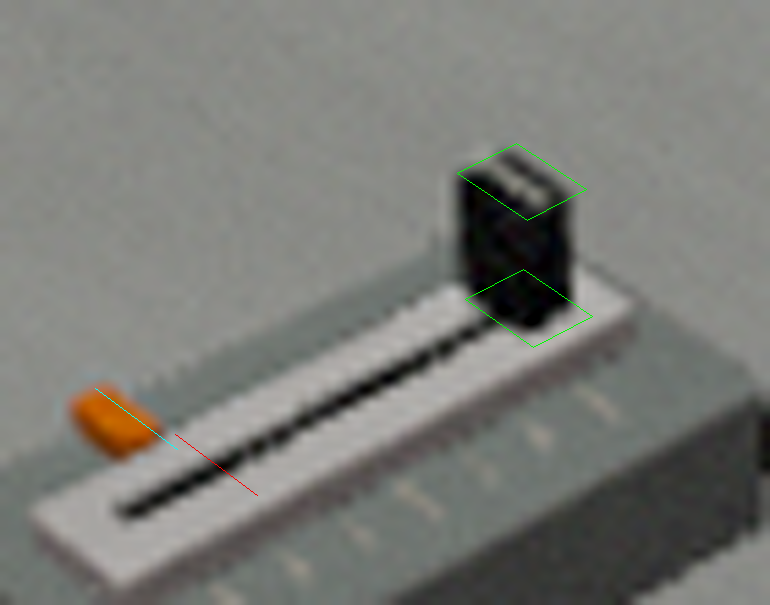

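View pics/ov3t.png

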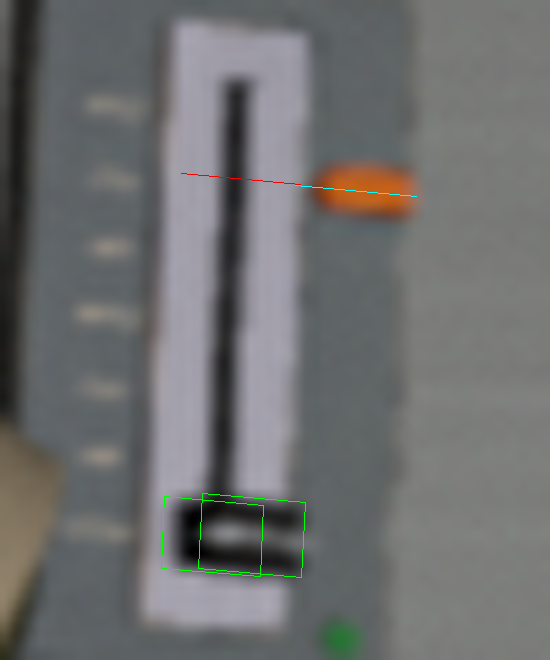

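View pics/s_end.png

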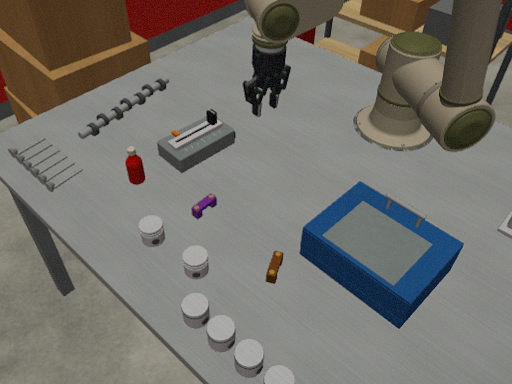

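```bash
python3 - <<'E'
from rig import ctrl
print(ctrl.finish_job())
E
```

```text
the job is handed in; nothing more can be done
None
```

All three connecting rods and both dark bearing caps are flat on the chest floor, side by side, and the lid is fully shut. I handed the job in at about 48 s with the gripper clear of everything. The pistons, the oil bottle and the brown and purple look-alikes were not touched.

- **Parts:** the far cap had been knocked about 3 cm aside during the run. I measured it again and gripped it at its new place. The top picture taken before shutting the lid showed all five parts clear of each other.
- **Lid:** I pushed it over from behind, then pressed it down near the free edge until it stopped. The fingertip was at 98 mm, the height of a shut lid, and the pictures agree. That last press reached 53 N at the wrist. It came through the fingertips, not the gripper's body, so the 40 N limit should not apply.
- **Fader to the marker:** with the lid shut, I slid it to the marker and left it there for about 4.5 s. The two cameras put it 0.1 to 0.7 mm past the marker.
- **Fader back to zero:** I slid it down until it met its end stop with 13 N of resistance. The final pictures show it at the zero graduation.

Setting down the first rod, the fingers probably brushed the chest rim with about 11 N; nothing shifted, and I kept the later parts farther from the wall. The two cameras differed by about 1 to 4 mm in places, so where I could I compared things within the same picture.

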